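# Fold the grooming kits shut and pack them into the flap-top case

### The job

Put the grooming kits away: swing both flaps of the wooden storage case wide open, upright or further, then fold every hinged aluminium kit on the sill closed (before it goes in, never with its lid up) and lay them all in the case, flat on its floor with the lid on top. When all are in, swing both flaps fully closed again; leave the other things on the sill where they are.

Things in the scene. Friction and masses are not known exactly. Their poses are not given: they have to be found in the camera images.
- case: wooden storage case, fixed to the sill, outside 250 (its x) x 150 (its y) x 60 mm high, walls and floor 7 mm thick, so inside 236 x 136 mm, 53 mm deep. Origin: centre of its underside; z up. Closed by two flaps, left and right, hinged on the top outer edges of its two long sides (the lines y = +75 and y = -75 mm, z = 60 mm), which meet over the middle
- left_flap (a joint): hinge of the flap on the case's +y side, rad: 0 = closed, flat on the rim; grows as the free edge lifts and swings up and out; about 1.57 = upright; stop at 1.85. Flap 250 x 73 x 5 mm, 70 g. The hinge is stiff enough (0.06 Nm) that the flap stays at any angle
- right_flap (a joint): the same for the flap on the case's -y side
- left_flap_bar (a point): middle of the left flap's brass pull bar: a round bar 10 mm thick, 90 mm long, parallel to the hinge line (the case's x), held by a post at each end; its centre is 52 mm from the hinge line along the flap and 35 mm off the flap's underside (30 mm above its top face). On a closed flap it points straight up; on an open flap it points outward. The point's axes turn with the flap
- right_flap_bar (a point): the same for the right flap
- long_kit: base of the long hinged aluminium grooming kit, loose, may be absent: a flat tray 40 (its x) x 112 (its y) x 16 mm high, 110 g or so, with dark lining and small grooming tools fixed in it. Origin: centre of its underside; z up. Its lid (40 x 112 x 8 mm, 18 g) is hinged along its +x long edge (x = +20 mm, z = 16 mm); folded closed the kit is 40 x 112 x 24 mm
- long_kit_lid (a joint): lid of the long kit, rad: 0 = folded closed, flat on the base; grows as the lid's free (-x) edge lifts; 1.57 = standing upright over the +x edge; stop at 1.95, leaning back. It stays at any angle but moves at a light push (0.006 Nm)
- middle_kit: base of the middle hinged aluminium grooming kit, loose, may be absent: a flat tray 38 (its x) x 96 (its y) x 16 mm high, 110 g or so, with dark lining and small grooming tools fixed in it. Origin: centre of its underside; z up. Its lid (38 x 96 x 8 mm, 18 g) is hinged along its +x long edge (x = +19 mm, z = 16 mm); folded closed the kit is 38 x 96 x 24 mm
- middle_kit_lid (a joint): lid of the middle kit, rad: 0 = folded closed, flat on the base; grows as the lid's free (-x) edge lifts; 1.57 = standing upright over the +x edge; stop at 1.95, leaning back. It stays at any angle but moves at a light push (0.006 Nm)
- short_kit: base of the short hinged aluminium grooming kit, loose, may be absent: a flat tray 36 (its x) x 80 (its y) x 16 mm high, 110 g or so, with dark lining and small grooming tools fixed in it. Origin: centre of its underside; z up. Its lid (36 x 80 x 8 mm, 18 g) is hinged along its +x long edge (x = +18 mm, z = 16 mm); folded closed the kit is 36 x 80 x 24 mm
- short_kit_lid (a joint): lid of the short kit, rad: 0 = folded closed, flat on the base; grows as the lid's free (-x) edge lifts; 1.57 = standing upright over the +x edge; stop at 1.95, leaning back. It stays at any angle but moves at a light push (0.006 Nm)
- tin_large: bottom tin of a stack of three round aluminium tins, diameter 84 mm, 24 mm high; a bystander, loose; origin at its underside
- tin_medium: middle tin of the stack, diameter 74 mm, 24 mm high; a bystander, loose; origin at its underside
- tin_small: top tin of the stack, diameter 64 mm, 24 mm high; a bystander, loose; origin at its underside
- jar: round glass apothecary jar with flip-top lid, diameter 76 mm, 131 mm high; a bystander, loose; origin at its underside
- hair_pick: red plastic hair pick lying flat, 60 x 148 x 7 mm, its teeth towards its +y, origin near its middle; a bystander, loose; origin at its underside
- nail_brush: wooden nail brush lying on its bristles, 42 x 92 x 31 mm; a bystander, loose; origin at its underside

How it is judged:
By the outcome, as a careful person would: the job done as asked, in the order asked, and still so for the second after the job is handed in, with the robot touching nothing.
Of long_kit, middle_kit, short_kit only 2 to 3 are there at a start; the rules pass over those that are not, and their reading is None.
At some moment in a run one of long_kit, middle_kit, short_kit may be knocked a few centimetres aside while the robot is not near it.
Once in a run the grip may slacken for a moment while it holds something.
It also fails if it takes over 210 s, if anything falls off the work surface, if the arm or the gripper's body presses on something with over 40 N, if the wrist force passes 120 N, or if a joint passes its speed limit or range.

### The arm

A 7-joint arm with a two-finger parallel gripper is mounted at the origin on the work surface. World frame = base frame: x ahead of the robot, y to its left, z up, the work surface at z = 0. Lengths are in mm, angles in rad, forces in N, time in s.
With the tool pointing down it reaches from about 400 to 850 mm from the base axis. Payload 10.4 kg.
Tool frame: the origin (TCP) lies on the centre line of the jaws, within the pads' length; the fingertips stand 19 mm ahead of it and the grasp point (between the pads) is the TCP; z points along the fingers, y is the direction in which the jaws open and shut (so a half turn about z gives the same grasp; the last joint's range is limited). The gripper opens to 87 mm and grips with 3 to 60 N. Pads are 19 mm wide; open, the fingers measure 117 mm over their backs; the gripper's body (75 mm by 190 mm) begins 51 mm behind the grasp point.
Start: joints at [1.105, 0.332, -0.065, 1.46, 0.022, 1.35, -0.088], TCP at [267.818, -564.735, 219.576] pointing down, gripper open.
Joint ranges: [-2.6, 2.6], [-0.5, 2.12], [-1.47, 1.34], [0.16, 2.42], [-1.27, 4.41], [0.06, 2.06], [-2.6, 2.6]. Speed limits (rad/s): [2.22, 2.22, 2.79, 2.79, 3.14, 3.14, 3.14].

### API

Orientations are given as [roll, pitch, yaw] about the fixed x, y, z axes, in that order (R = Rz(yaw) Ry(pitch) Rx(roll)).
In Python, from workcell import r gives the robot as it stands.
- The arm moves only by the tool apply_moves, never from a script. Its argument "targets" is a list of rows, each an object with "offset": the shift along the tool's x, y, z in units of 30 mm (1.0 is 30 mm), a list of three; "roll": the turn about the tool's z in units of 5 degrees (1.0 is 5 degrees). In form: [{"offset": [dx, dy, dz], "roll": roll}, ...]. A call has 1 to 20 rows; each row is the pose to reach, as a shift and turn from the pose commanded when the call began, along the tool's axes at that moment; what a row does not reach only later rows make up. A row lasts 1/12 s, in which the tool goes at most 41.7 mm and 7.16 degrees, less where a joint would pass 70% of its speed; a pose out of reach is approached as far as the arm can. A call with a gripper value outside its range is refused whole. "hand" is the opening, from -1 (shut) to 1 (fully open), set as the call begins (left out, the last holds). The fingers move at their own pace and stop on an object; "grip_force" is the grip in N (left out, the last holds). Time passes only in rows, so rows that repeat a pose let the fingers close. It gives the time, the measured TCP pose, the force and the opening at its end, in the units of the state.
- r.get_obs(): the state, without advancing time (a new reading comes with each control period).
- r.grab_frame(name): name is "side" or "top" or "wrist"; returns the picture (480x640x3 uint8, blue, green, red); there is no depth.
- r.get_calibration(name): a dict with "camera_matrix" (3x3 intrinsics, pixels), "T" (4x4, takes a point from camera to world coordinates). Camera axes: x right, y up, looking along -z (the intrinsics and any distortion apply to the point x, -y, -z); pixel columns grow to the right and rows downward; lengths in mm; the calibration is good to about 2 mm. The wrist camera is an equidistant fisheye: a pixel r from the principal point sees the ray r / f radians off the axis. A picture is of the moment at which its call begins: read the wrist's pose just before it. get_calibration takes no time and is no camera call; for the wrist camera it gives the pose at the moment of the call.
- r.job_done(): hands the job in, once; it reports no verdict.
Trained networks look in the newest picture that a camera, given by its name, has taken for a name from the list of things; names that differ only in an ending like _2 or _b are one class to them, and where a whole thing is asked for, a point or a joint stands for the part that bears it (a point fixed in the world has none). Each returns a list of dicts, best first, with "conf" (0 to 1); they miss things now and then, are a little off and sometimes report something else, mostly with a low value. They report only what shows in the picture. A call takes as long as a camera call.
- r.boxes_of(name, camera): "bbox" ([left, top, width, height] in pixels, round what is visible of it).
- r.regions_of(name, camera): "pixels" (480x640 bool, what is visible of it) and "bbox" ([left, top, width, height] in pixels, round what is visible of it).
The state is a dict: "time": time; "q": joint angles; "qd": joint speeds; "joint_efforts": joint torques, N m; "tool_pos": TCP position; "orientation": TCP orientation; "contact_force": force on the tool from outside, world axes, zero at the start; "wrist_torque": the same for the moment, N m; "grip_width": opening from 0.0 (shut) to 1.0 (fully open).
Only numpy, scipy, OpenCV 4.12 (cv2) and the standard library are available. Lean on these libraries where they do the work, as an engineer would, in place of code of your own. Each camera call takes 0.05 s, during which the arm holds its last target. There are 200 camera calls.

## Working session

There is one attempt and no reset: what is moved stays moved. The work goes in short steps, Python scripts to look and compute and a tool call to move; the robot and the scene stay as the last step left them, time stands still between calls to the robot, and variables do not carry over. Pictures are saved under pics/ and viewed, about 12 in all and at most 16, crops included, and the job is handed in when it is done.

Besides the shell and the picture viewer there is one more tool, called after ">>>" as name(argument=value, ...) on one line, values as JSON. apply_moves: Moves the arm, as the interface text tells. Its arguments: {"type":"object","properties":{"targets":{"type":"array","items":{"type":"object","properties":{"offset":{"type":"array","items":{"type":"number"}},"roll":{"type":"number"}}}},"hand":{"type":"number"},"grip_force":{"type":"number"}},"required":["targets"]}

```bash
ls; mkdir -p pics
python3 - <<'E'
from workcell import r
import cv2, numpy as np
for c in("top","side"):
    im=r.grab_frame(c); cv2.imwrite(f"pics/{c}0.png",im)
    k=r.get_calibration(c); print(c,np.round(k["camera_matrix"],1).tolist(),np.round(k["T"],3).tolist(),[x for x in k if x not in("camera_matrix","T")])
    for n in "case left_flap_bar right_flap_bar long_kit long_kit_lid middle_kit middle_kit_lid short_kit short_kit_lid tin_small jar hair_pick nail_brush".split():
        print(n,[(np.round(b["bbox"]).tolist(),round(b["conf"],2)) for b in r.boxes_of(n,c)][:3])
print(r.get_obs())
E
```

```text
pics
top [[554.9, 0.0, 321.3], [0.0, 554.9, 239.8], [0.0, 0.0, 1.0]] [[-0.029, 0.986, -0.163, 400.045], [-0.999, -0.033, -0.021, -99.149], [-0.026, 0.162, 0.986, 1083.069], [0.0, 0.0, 0.0, 1.0]] []
case [([150.0, 184.0, 99.0, 134.0], 0.66)]
left_flap_bar [([151.0, 183.0, 53.0, 135.0], 0.92), ([477.0, 229.0, 74.0, 38.0], 0.19)]
right_flap_bar [([192.0, 188.0, 53.0, 134.0], 0.81)]
long_kit []
long_kit_lid []
middle_kit [([415.0, 232.0, 52.0, 43.0], 0.84), ([469.0, 330.0, 44.0, 34.0], 0.41)]
middle_kit_lid [([418.0, 235.0, 45.0, 28.0], 0.85), ([456.0, 320.0, 32.0, 45.0], 0.52)]
short_kit [([153.0, 184.0, 52.0, 135.0], 0.7), ([316.0, 210.0, 44.0, 23.0], 0.67), ([254.0, 97.0, 43.0, 57.0], 0.61)]
short_kit_lid [([318.0, 212.0, 43.0, 5.0], 0.79), ([151.0, 184.0, 52.0, 135.0], 0.19)]
tin_small [([468.0, 327.0, 42.0, 37.0], 0.88), ([153.0, 185.0, 49.0, 134.0], 0.62)]
jar [([254.0, 100.0, 42.0, 55.0], 0.94), ([188.0, 184.0, 55.0, 137.0], 0.56)]
hair_pick [([477.0, 234.0, 73.0, 33.0], 0.67)]
nail_brush [([407.0, 160.0, 46.0, 25.0], 0.92)]
side [[545.5, 0.0, 320.2], [0.0, 545.5, 239.7], [0.0, 0.
[... 821 characters left out ...]
ay([ 1.10538382,  0.33219403, -0.0646953 ,  1.46010342,  0.02157724,
        1.34992995, -0.08849068]), 'qd': array([ 9.40983863e-04, -8.11825855e-05, -5.42892626e-04, -1.03220000e-03,
       -1.13733608e-03,  3.97724106e-04, -1.62912345e-05]), 'joint_efforts': array([-3.34055567e-04, -6.23039389e+01,  2.44370877e-02, -3.90120685e+01,
       -6.11456763e-02,  3.15788412e-02,  1.57283773e-05]), 'tool_pos': array([ 267.82577109, -564.71771468,  219.57759945]), 'orientation': array([ 3.14153546e+00, -3.70557810e-05,  4.42815726e-01]), 'contact_force': array([-0.01437866, -0.14878156,  0.65077734]), 'wrist_torque': array([ 0.01879604,  0.02745756, -0.02248596]), 'grip_width': 0.9998284324716025}
```

View pics/top0.png

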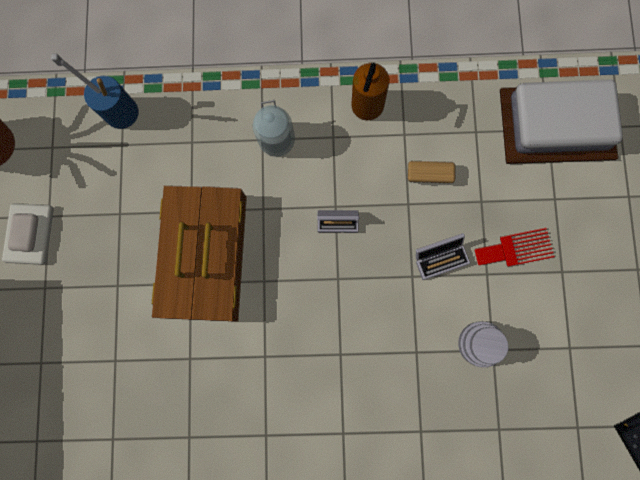

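View pics/side0.png

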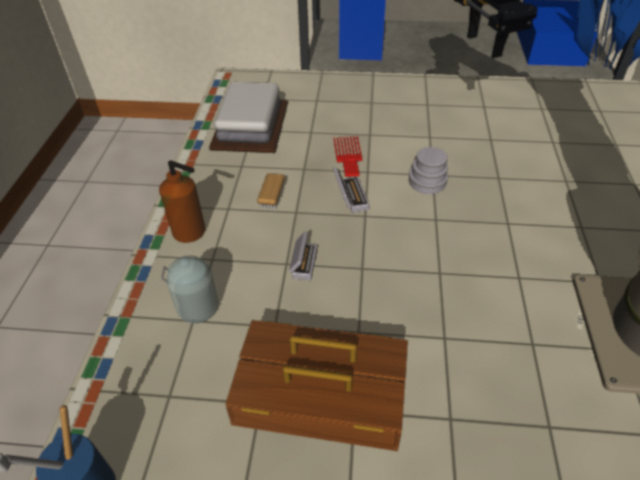

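```bash
cat > h.py <<'E'
from workcell import r
import cv2, numpy as np
from scipy.optimize import minimize
KIT=dict(long=(40,112),middle=(38,96),short=(36,80))
def project(P,k,fish=False):
    T=k["T"];K=k["camera_matrix"];c=(np.asarray(P,float)-T[:3,3])@T[:3,:3];c=c*[1,-1,-1]
    if fish:
        rho=np.hypot(c[:,0],c[:,1])+1e-9;s=np.arctan2(rho,c[:,2])/rho
        return np.c_[K[0,0]*c[:,0]*s+K[0,2],K[1,1]*c[:,1]*s+K[1,2]]
    return np.c_[K[0,0]*c[:,0]/c[:,2]+K[0,2],K[1,1]*c[:,1]/c[:,2]+K[1,2]]
def pix2world(uv,k,z,fish=False):
    T=k["T"];K=k["camera_matrix"];p=(np.atleast_2d(uv)-[K[0,2],K[1,2]])/[K[0,0],K[1,1]]
    if fish:
        t=np.linalg.norm(p,axis=1)[:,None]+1e-9; d=np.c_[p/t*np.sin(t),np.cos(t)]
    else: d=np.c_[p,np.ones(len(p))]
    d=(d*[1,-1,-1])@T[:3,:3].T
    return T[:3,3]+d*((z-T[2,3])/d[:,2])[:,None]
def box(x0,x1,y0,y1,z0,z1):
    g=np.array(np.meshgrid(np.linspace(x0,x1,2),np.linspace(y0,y1,2),[z0,z1])).reshape(3,-1).T
    return g
def place(P,x,y,yaw,z=0):
    c,s=np.cos(yaw),np.sin(yaw);return P@np.array([[c,s,0],[-s,c,0],[0,0,1]])+[x,y,z]
def kitboxes(n,p):
    w,l=KIT[n];x,y,yaw,lid=p[:4]
    L=box(-w,0,-l/2,l/2,0,8);c,s=np.cos(lid),np.sin(lid)
    L=np.c_[L[:,0]*c+L[:,2]*s,L[:,1],-L[:,0]*s+L[:,2]*c]+[w/2,0,16]
    return [place(b,x,y,yaw,p[4] if len(p)>4 else 0) for b in(box(-w/2,w/2,-l/2,l/2,0,16),L)]
def flapboxes(side,ang):
    F=box(-125,125,-73,0,0,5);B=box(-45,45,-57,-47,5,40);c,s=np.cos(ang),np.sin(ang);o=[]
    for b in(F,B):
        q=np.c_[b[:,0],b[:,1]*c+b[:,2]*s,-b[:,1]*s+b[:,2]*c]+[0,75,60]
        o.append(q if side=="left" else q*[1,-1,1])
    return o
def caseboxes(p):
    x,y,yaw,l,rr=p
    return [place(b,x,y,yaw) for b in [box(-125,125,-75,75,0,60)]+flapboxes("left",l)+flapboxes("right",rr)]
def sil(boxes,k,fish=False):
    m=np.zeros((480,640),np.uint8)
    for b in boxes: cv2.fillConvexPoly(m,cv2.convexHull(np.round(project(b,k,fish)*16).astype(np.int32)),255,shift=4)
    return cv2.GaussianBlur(m,(0,0),1.0)/255.
def masks(names,cams,minc=.3,near=None):
    out={}
    for c in cams:
        m=np.zeros((480,640),bool)
        for n in names:
            R=[q for q in r.regions_of(n,c) if q["conf"]>minc]
            if near is not None: R=[q for q in R if np.hypot(q["bbox"][0]+q["bbox"][2]/2-near[c][0],q["bbox"][1]+q["bbox"][3]/2-near[c][1])<60]
            if R: m|=R[0]["pixels"]
        out[c]=m
    return out
def fit(fn,p0,step,ms,cals):
    M={c:cv2.GaussianBlur(m.astype(np.uint8)*255,(0,0),1.0)/255. for c,m in ms.items()}
    def cost(p):
        t=0
        for c in M:
            S=sil(fn(p),cals[c],c=="wrist");t+=1-np.minimum(S,M[c]).sum()/np.maximum(S,M[c]).sum()
        return t
    p0=np.array(p0,float);sim=np.vstack([p0]+[p0+np.eye(len(p0))[i]*s for i,s in enumerate(step)])
    for _ in range(2):
        o=minimize(cost,sim[0],method="Nelder-Mead",options=dict(initial_simplex=sim,maxiter=400,xatol=.01,fatol=1e-4));sim=sim-sim[0]+o.x
    return o.x,o.fun
def tool(xy,z=None):
    "offset of world point in tool axes, units of 30 mm"
    from scipy.spatial.transform import Rotation as Ro
    o=r.get_obs();R=Ro.from_euler("xyz",o["orientation"]).as_matrix()
    return R.T@(np.r_[xy,z]-o["tool_pos"])/30
E
cat > m1.py <<'E'
from h import *
C={c:r.get_calibration(c) for c in("top","side")}
for c in C: r.grab_frame(c)
def start(n,uv): 
    w=pix2world(uv,C["top"],10)[0];return w
near={"short":dict(top=(338,222),side=(304,255)),"middle":dict(top=(442,253),side=(350,190))}
for n in near:
    ms=masks([n+"_kit",n+"_kit_lid"],C,.3,near[n]); w=start(n,near[n]["top"]);print(n,w[:2],[m.sum() for m in ms.values()])
    for k in KIT:
      best=min((fit(lambda p:kitboxes(k,p),[w[0],w[1],yaw,l],[10,10,.2,.2],ms,C) for yaw in([0,.2] if n=="short" else [.0,.3]) for l in(1.3,1.8)),key=lambda t:t[1]);print("  as",k,np.round(best[0],3),round(best[1],3))
ms=masks(["case","left_flap_bar","right_flap_bar"],C,.5); w=start("case",(200,252))
print("case",fit(lambda p:caseboxes([*p,0,0]),[w[0],w[1],0],[10,10,.1],ms,C),w)
for v in masks(["case","left_flap_bar"],["top"],.5).values(): print(v.sum())
E
python3 m1.py
```

```text
short [ 611.51690246 -110.39511409] [np.int64(975), np.int64(403)]
  as long [ 6.13661e+02 -1.20814e+02 -2.20000e-02 -1.60000e-02] 0.968
  as middle [ 6.12750e+02 -1.18244e+02 -2.10000e-02  3.17000e-01] 0.847
  as short [ 6.10888e+02 -1.10335e+02 -3.60000e-02  1.00600e+00] 0.644
middle [ 543.33901028 -310.05556747] [np.int64(1599), np.int64(1094)]
  as long [ 5.30337e+02 -3.18035e+02  3.11000e-01  1.73300e+00] 0.997
  as middle [ 5.26922e+02 -3.10666e+02  3.11000e-01  1.81400e+00] 0.88
  as short [ 5.27852e+02 -3.16206e+02  3.06000e-01  1.91400e+00] 0.977
case (array([ 5.54396473e+02,  1.53324650e+02, -7.31165838e-02]), np.float64(0.056942486656580305)) [560.75592916 162.47709489  10.        ]
11447
```

```bash
cat > m2.py <<'E'
from h import *
C={c:r.get_calibration(c) for c in("top","side")}
near={"short":dict(top=(338,222),side=(304,255)),"middle":dict(top=(442,253),side=(350,190))}
est={"short":[611,-110,-.03,1.6],"middle":[537,-305,.31,1.7]}
tiles=[]
for c in C:
    im=r.grab_frame(c)
    for n in near:
        v=cv2.resize(im,None,fx=5,fy=5,interpolation=cv2.INTER_CUBIC)
        for nm,col in((n+"_kit",(0,255,0)),(n+"_kit_lid",(0,0,255))):
            R=[q for q in r.regions_of(nm,c) if np.hypot(q["bbox"][0]+q["bbox"][2]/2-near[n][c][0],q["bbox"][1]+q["bbox"][3]/2-near[n][c][1])<60]
            print(c,nm,[(q["bbox"],q["pixels"].sum(),round(q["conf"],2)) for q in R])
            for q in R[:1]:
                cs,_=cv2.findContours(cv2.resize(q["pixels"].astype(np.uint8),None,fx=5,fy=5,interpolation=0),0,2);cv2.drawContours(v,cs,-1,col,1)
        for b in kitboxes(n,est[n]): cv2.polylines(v,[cv2.convexHull(np.round(project(b,C[c])*5+2).astype(np.int32))],1,(255,255,0),1)
        x,y=np.array(near[n][c])*5;tiles.append(v[y-150:y+150,x-200:x+200])
cv2.imwrite("pics/ov.png",np.vstack([np.hstack(tiles[:2]),np.hstack(tiles[2:])]))
E
python3 m2.py
```

```text
top short_kit [([318.2, 210.2, 40.5, 23.2], np.int64(898), 0.87)]
top short_kit_lid [([320.1, 212.2, 38.8, 4.6], np.int64(400), 0.72)]
top middle_kit [([416.3, 231.8, 51.4, 48.0], np.int64(1603), 0.92)]
top middle_kit_lid [([417.2, 232.3, 48.0, 28.8], np.int64(620), 0.65)]
side short_kit [([289.1, 235.0, 27.8, 45.5], np.int64(885), 0.91)]
side short_kit_lid [([293.0, 231.6, 15.5, 39.8], np.int64(352), 0.95)]
side middle_kit [([331.6, 167.2, 38.9, 45.8], np.int64(832), 0.9)]
side middle_kit_lid [([334.9, 168.5, 19.8, 40.5], np.int64(214), 0.5)]
```

View pics/ov.png

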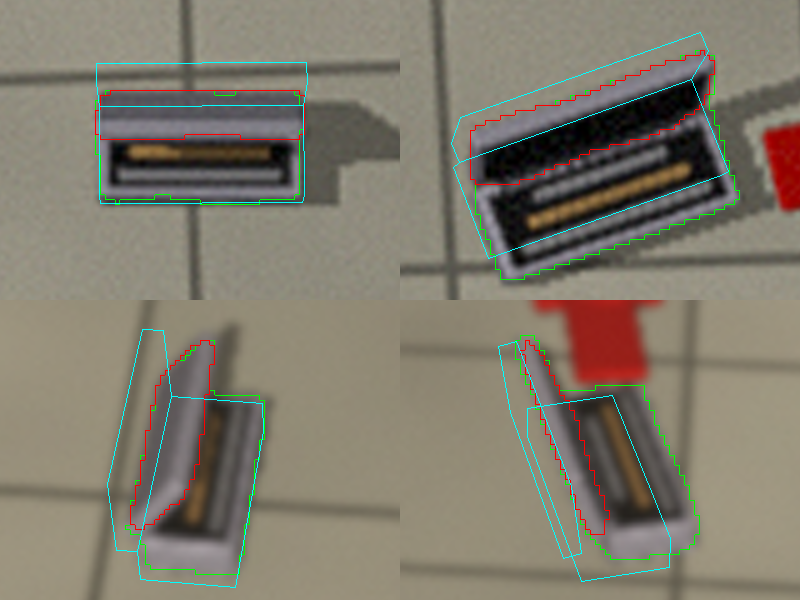

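```bash
cat > m3.py <<'E'
from h import *
import sys
C={c:r.get_calibration(c) for c in("top","side")}
near={"short":dict(top=(338,222),side=(304,255)),"middle":dict(top=(442,253),side=(350,190))}
est={"short":[611,-110,-.03,1.2],"middle":[527,-312,.31,1.6]}
for c in C: r.grab_frame(c)
for n in near:
    for _ in range(2):
        ms=masks([n+"_kit",n+"_kit_lid"],C,.3,near[n]);print(n,[m.sum() for m in ms.values()])
        if min(m.sum() for m in ms.values())>700:break
    for k in KIT:
        b=min((fit(lambda p:kitboxes(k,p),est[n][:3]+[l],[8,8,.1,.3],ms,C) for l in (.9,1.3,1.7)),key=lambda t:t[1]);print("  as",k,np.round(b[0],3),round(b[1],3))
E
python3 m3.py
```

```text
short [np.int64(937), np.int64(903)]
  as long [ 6.13578e+02 -1.24776e+02 -2.20000e-02 -3.98000e-01] 0.527
  as middle [ 6.12342e+02 -1.17437e+02 -4.80000e-02  5.80000e-02] 0.383
  as short [ 6.09852e+02 -1.10884e+02  1.00000e-03  9.67000e-01] 0.201
middle [np.int64(655), np.int64(808)]
middle [np.int64(655), np.int64(808)]
  as long [ 5.28048e+02 -3.18441e+02  2.94000e-01  1.80100e+00] 0.872
  as middle [ 5.26204e+02 -3.14081e+02  3.20000e-01  1.85300e+00] 0.707
  as short [ 5.25873e+02 -3.14366e+02  3.21000e-01  1.88600e+00] 0.755
```

>>> apply_moves(targets=[{"offset": [18.51,-16.86,2.0],"roll": 5.91},{"offset": [18.51,-16.86,2.0],"roll": 5.91},{"offset": [18.51,-16.86,2.0],"roll": 5.91},{"offset": [18.51,-16.86,2.0],"roll": 5.91},{"offset": [18.51,-16.86,2.0],"roll": 5.91},{"offset": [18.51,-16.86,2.0],"roll": 5.91},{"offset": [18.51,-16.86,2.0],"roll": 5.91},{"offset": [18.51,-16.86,2.0],"roll": 5.91},{"offset": [18.51,-16.86,2.0],"roll": 5.91},{"offset": [18.51,-16.86,2.0],"roll": 5.91},{"offset": [18.51,-16.86,2.0],"roll": 5.91},{"offset": [18.51,-16.86,2.0],"roll": 5.91},{"offset": [18.51,-16.86,2.0],"roll": 5.91},{"offset": [18.51,-16.86,2.0],"roll": 5.91},{"offset": [18.51,-16.86,2.0],"roll": 5.91},{"offset": [18.51,-16.86,2.0],"roll": 5.91},{"offset": [18.51,-16.86,2.0],"roll": 5.91},{"offset": [18.51,-16.86,2.0],"roll": 5.91},{"offset": [18.51,-16.86,2.0],"roll": 5.91},{"offset": [18.51,-16.86,2.0],"roll": 5.91}], hand=-0.25, grip_force=12)

```text
time: 5.17
tool_pos: [552.7, 134.2, 159.1]
orientation: [-3.14, 0.001, -0.068]
contact_force: [-0.4, -0.0, 0.2]
grip_width: 0.373
```

Run:
```python
from h import *
k=r.get_calibration("wrist");im=r.grab_frame("wrist");print(r.get_obs()["tool_pos"],r.get_obs()["orientation"])
for b in caseboxes([554.4,153.3,-.073,0,0]): cv2.polylines(im,[cv2.convexHull(np.round(project(b,k,True)).astype(np.int32))],1,(255,255,0),1)
for s in(23,-23):
    p=project(place(np.array([[-45,s,95.],[45,s,95]]),554.4,153.3,-.073),k,True);print(p);cv2.line(im,*[tuple(int(v) for v in q) for q in p],(0,255,0),1)
cv2.imwrite("pics/w1.png",im)
```

```text
[552.67491917 131.50827527 159.17483725] [-3.14113469e+00  7.83631368e-04 -7.04083797e-02]
[[260.56412476 323.21249635]
 [254.01014051 196.03891627]]
[[325.64952614 324.20344274]
 [327.04505039 195.86486242]]
```

View pics/w1.png

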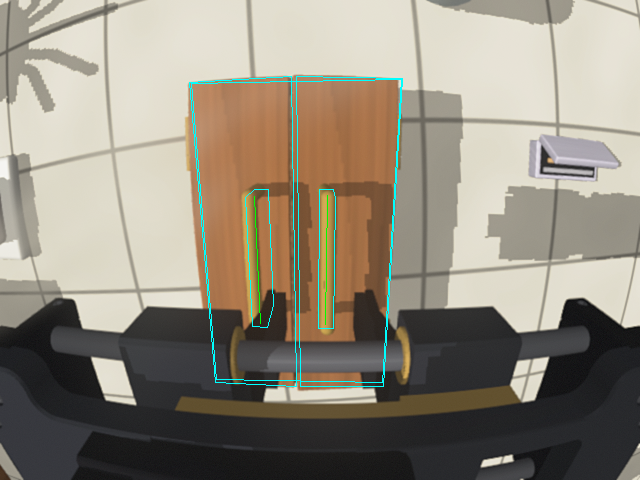

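>>> apply_moves(targets=[{"offset": [0,0,1.0],"roll": 0},{"offset": [0,0,2.0],"roll": 0},{"offset": [0,0,2.0],"roll": 0},{"offset": [0,0,2.0],"roll": 0}])

```text
time: 5.55
tool_pos: [552.0, 128.3, 99.1]
orientation: [3.14, 0.002, -0.075]
contact_force: [0.0, 1.0, 0.7]
grip_width: 0.376
```

>>> apply_moves(targets=[{"offset": [0,0,0],"roll": 0},{"offset": [0,0,0],"roll": 0},{"offset": [0,0,0],"roll": 0},{"offset": [0,0,0],"roll": 0},{"offset": [0,0,0],"roll": 0},{"offset": [0,0,0],"roll": 0}], hand=-1, grip_force=15)

```text
time: 6.05
tool_pos: [553.1, 130.1, 100.0]
orientation: [3.141, -0.001, -0.073]
contact_force: [0.3, 0.1, 1.0]
grip_width: 0.042
```

>>> apply_moves(targets=[{"offset": [0,0.27,-0.32],"roll": 0},{"offset": [0,0.27,-0.32],"roll": 0},{"offset": [0,0.59,-0.58],"roll": 0},{"offset": [0,0.59,-0.58],"roll": 0},{"offset": [0,0.96,-0.77],"roll": 0},{"offset": [0,0.96,-0.77],"roll": 0},{"offset": [0,1.36,-0.89],"roll": 0},{"offset": [0,1.36,-0.89],"roll": 0},{"offset": [0,1.78,-0.92],"roll": 0},{"offset": [0,1.78,-0.92],"roll": 0},{"offset": [0,2.19,-0.87],"roll": 0},{"offset": [0,2.19,-0.87],"roll": 0},{"offset": [0,2.59,-0.74],"roll": 0},{"offset": [0,2.59,-0.74],"roll": 0},{"offset": [0,2.86,-0.59],"roll": 0},{"offset": [0,2.86,-0.59],"roll": 0},{"offset": [0,3.11,-0.4],"roll": 0},{"offset": [0,3.11,-0.4],"roll": 0},{"offset": [0,3.11,-0.4],"roll": 0}])

```text
time: 7.63
tool_pos: [545.8, 36.7, 111.1]
orientation: [3.141, 0.001, -0.074]
contact_force: [0.0, 0.4, 0.1]
grip_width: 0.008
```

Run:
```python
from h import *
cv2.imwrite("pics/s2.png",np.vstack([r.grab_frame("side")[250:480,150:450],r.grab_frame("wrist")[0:400,100:400]][0:1]))
im=r.grab_frame("wrist");a=cv2.resize(r.grab_frame("side")[230:470,160:480],None,fx=1.25,fy=1.25)
cv2.imwrite("pics/s2.png",np.hstack([a,im[100:400,120:520]]))
```

```text
(no output)
```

View pics/s2.png

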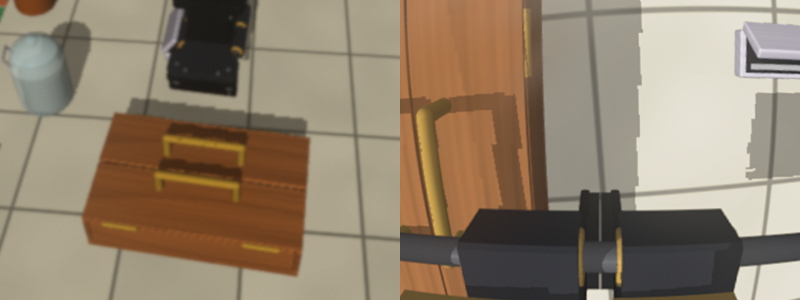

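Run:
```python
from h import *
from scipy.spatial.transform import Rotation as Ro
o=r.get_obs();R=Ro.from_euler("xyz",o["orientation"]).as_matrix();k=r.get_calibration("wrist")
P=np.array([[0,0,0],[0,0,19],[10,0,19],[-10,0,19],[0,0,-51]])
print(np.round(project(o["tool_pos"]+P@R.T,k,True)),o["tool_pos"]); print(np.round(k["T"],2), k["camera_matrix"])
```

```text
[[320. 308.]
 [320. 292.]
 [320. 275.]
 [320. 309.]
 [321. 368.]] [546.151679    37.5180881  111.71747772]
[[-7.0000e-02  9.5000e-01  2.9000e-01  6.2818e+02]
 [-1.0000e+00 -7.0000e-02 -2.0000e-02  3.1620e+01]
 [-0.0000e+00 -3.0000e-01  9.6000e-01  2.7735e+02]
 [ 0.0000e+00  0.0000e+00  0.0000e+00  1.0000e+00]] [[371.64829954   0.         319.66888851]
 [  0.         371.64829954 248.3231061 ]
 [  0.           0.           1.        ]]
```

Run:
```python
from h import *
im=r.grab_frame("side");old=cv2.imread("pics/side0.png")
d=cv2.absdiff(im,old).max(2)[315:450,225:415];print("diff px",(d>40).sum())
t=r.grab_frame("top");told=cv2.imread("pics/top0.png")
C={c:r.get_calibration(c) for c in("top","side")}
out=[]
for nm,i,c in(("old",old,"side"),("new",im,"side"),("oldtop",told,"top")):
    v=cv2.resize(i,None,fx=4,fy=4,interpolation=cv2.INTER_CUBIC)
    for s in(23,-23):
        q=place(np.array([[-45,s,95.],[45,s,95]]),554.4,153.3,-.073)
        p=project(q,C[c])*4+2;cv2.line(v,*[tuple(int(a) for a in b) for b in p],(0,255,0),1);print(nm,np.round(p/4,1).tolist())
    a=v[4*320:4*400,4*250:4*390] if c=="side" else v[4*210:4*290,4*130:4*270]
    out.append(cv2.resize(a,(400,229)) if 0 else cv2.resize(a,None,fx=.7,fy=.7))
cv2.imwrite("pics/bars.png",np.vstack([np.hstack(out[:2]),np.hstack([out[2],out[2]*0])]))
```

```text
diff px 47
old [[348.8, 378.9], [286.2, 370.1]]
old [[352.9, 351.2], [292.7, 343.1]]
new [[348.8, 378.9], [286.2, 370.1]]
new [[352.9, 351.2], [292.7, 343.1]]
oldtop [[179.5, 273.4], [183.7, 224.4]]
oldtop [[204.8, 274.5], [208.7, 225.3]]
```

View pics/bars.png

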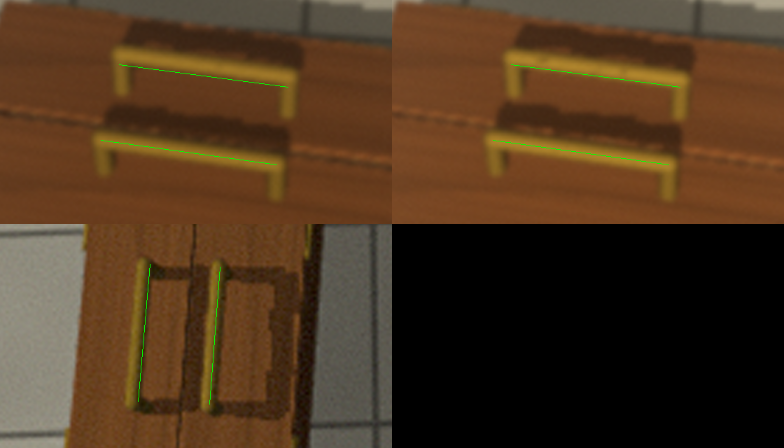

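>>> apply_moves(targets=[{"offset": [0,0,-1.3],"roll": 0},{"offset": [0,-1.2,-1.6],"roll": 0},{"offset": [0,-2.4,-1.6],"roll": 0},{"offset": [0,-3.16,-1.6],"roll": 0},{"offset": [0,-3.16,-1.6],"roll": 0},{"offset": [0,-3.16,-1.6],"roll": 0},{"offset": [0,-3.16,-0.6],"roll": 0},{"offset": [0,-3.16,0.4],"roll": 0},{"offset": [0,-3.16,0.4],"roll": 0},{"offset": [0,-3.16,0.4],"roll": 0},{"offset": [0,-3.16,0.4],"roll": 0},{"offset": [0,-3.16,0.4],"roll": 0}], hand=-0.25)

```text
time: 8.93
tool_pos: [554.1, 131.6, 101.5]
orientation: [-3.141, -0.003, -0.074]
contact_force: [0.1, 0.9, 0.1]
grip_width: 0.376
```

Run:
```python
from h import *
im=r.grab_frame("wrist");a=cv2.resize(r.grab_frame("side")[230:470,160:480],None,fx=1.25,fy=1.25)
cv2.imwrite("pics/s3.png",np.hstack([a,im[150:450,120:520]]));print(r.get_obs()["tool_pos"])
```

```text
[553.89627214 131.75452585 101.17900735]
```

View pics/s3.png

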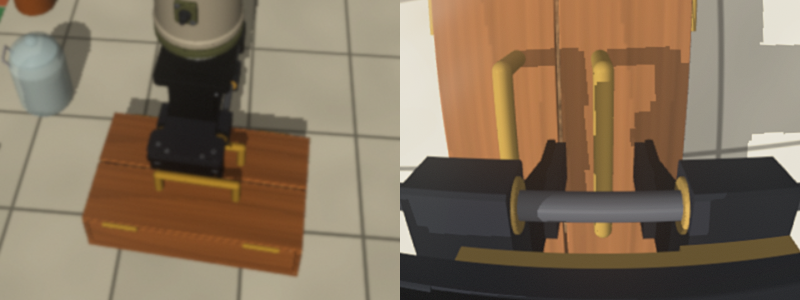

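Run:
```python
from h import *
k=r.get_calibration("wrist")
for z in(60,70,80,90,95,100,105):
    w=pix2world([[324,207],[322,383],[248+122-120+0,215]],k,z,True);print(z,np.round(w[:2,:2],1).tolist(),np.linalg.norm(w[0]-w[1]).round(1))
```

```text
60 [[596.3, 126.6], [475.1, 136.4]] 121.7
70 [[598.2, 126.5], [482.8, 135.9]] 115.8
80 [[600.1, 126.5], [490.6, 135.4]] 109.9
90 [[602.0, 126.5], [498.3, 134.9]] 104.0
95 [[603.0, 126.4], [502.2, 134.6]] 101.1
100 [[603.9, 126.4], [506.1, 134.4]] 98.2
105 [[604.9, 126.4], [510.0, 134.1]] 95.2
```

>>> apply_moves(targets=[{"offset": [0,0,0],"roll": 0},{"offset": [0,0,0],"roll": 0},{"offset": [0,0,0],"roll": 0},{"offset": [0,0,0],"roll": 0},{"offset": [0,0,0],"roll": 0},{"offset": [0,0,0],"roll": 0},{"offset": [0,0,0],"roll": 0}], hand=-1, grip_force=15)

```text
time: 9.62
tool_pos: [553.0, 131.6, 99.5]
orientation: [3.141, -0.0, -0.073]
contact_force: [-0.1, 0.3, 0.9]
grip_width: 0.015
```

Run:
```python
from h import *
im=r.grab_frame("wrist");o=r.get_obs();print(o["tool_pos"],o["grip_width"],o["contact_force"])
cv2.imwrite("pics/s4.png",im[200:450,150:490])
```

```text
[552.9554758  131.65074441  99.52488676] 0.011748366834261123 [ 0.13468703 -0.15095562  0.78685868]
```

View pics/s4.png

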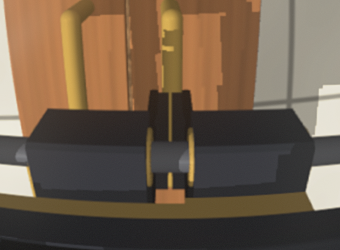

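>>> apply_moves(targets=[{"offset": [0,0,0],"roll": 0},{"offset": [0,0,0],"roll": 0},{"offset": [0,0,0],"roll": 0},{"offset": [0,0,0],"roll": 0},{"offset": [0,0,0.2],"roll": 0},{"offset": [0,0,0.4],"roll": 0},{"offset": [0,0,0.4],"roll": 0}], hand=-0.25)

```text
time: 10.25
tool_pos: [552.1, 131.4, 85.9]
orientation: [3.141, 0.002, -0.073]
contact_force: [-0.8, 0.5, -0.7]
grip_width: 0.364
```

>>> apply_moves(targets=[{"offset": [0,0,0],"roll": 0},{"offset": [0,0,0],"roll": 0},{"offset": [0,0,0],"roll": 0},{"offset": [0,0,0],"roll": 0},{"offset": [0,0,0],"roll": 0},{"offset": [0,0,0],"roll": 0},{"offset": [0,0,0],"roll": 0}], hand=-1, grip_force=15)

```text
time: 10.83
tool_pos: [553.0, 131.1, 87.4]
orientation: [3.141, 0.0, -0.074]
contact_force: [1.2, -2.9, -1.9]
grip_width: 0.108
```

>>> apply_moves(targets=[{"offset": [0,0,0],"roll": 0},{"offset": [0,0,0.05],"roll": 0},{"offset": [0,0,0.1],"roll": 0},{"offset": [0,0,0.1],"roll": 0}], hand=-0.5)

```text
time: 11.17
tool_pos: [552.8, 132.1, 84.3]
orientation: [-3.141, 0.0, -0.072]
contact_force: [0.4, -1.3, 0.5]
grip_width: 0.237
```

>>> apply_moves(targets=[{"offset": [0,0,0],"roll": 0},{"offset": [0,0,0],"roll": 0},{"offset": [0,0,0],"roll": 0},{"offset": [0,0,0],"roll": 0},{"offset": [0,0,0],"roll": 0}], hand=-1, grip_force=20)

```text
time: 11.58
tool_pos: [552.9, 131.3, 84.4]
orientation: [3.141, 0.0, -0.073]
contact_force: [0.0, -1.4, -1.1]
grip_width: 0.105
```

>>> apply_moves(targets=[{"offset": [0,0.27,-0.32],"roll": 0},{"offset": [0,0.27,-0.32],"roll": 0},{"offset": [0,0.59,-0.58],"roll": 0},{"offset": [0,0.59,-0.58],"roll": 0},{"offset": [0,0.96,-0.77],"roll": 0},{"offset": [0,0.96,-0.77],"roll": 0},{"offset": [0,1.36,-0.89],"roll": 0},{"offset": [0,1.36,-0.89],"roll": 0}])

```text
time: 12.25
tool_pos: [550.1, 91.5, 112.4]
orientation: [-3.14, -0.001, -0.073]
contact_force: [-4.5, 2.8, 10.4]
grip_width: 0.105
```

>>> apply_moves(targets=[{"offset": [0,0.42,-0.03],"roll": 0},{"offset": [0,0.42,-0.03],"roll": 0},{"offset": [0,0.83,0.02],"roll": 0},{"offset": [0,0.83,0.02],"roll": 0},{"offset": [0,1.23,0.15],"roll": 0},{"offset": [0,1.23,0.15],"roll": 0}])

```text
time: 12.75
tool_pos: [547.2, 53.2, 106.3]
orientation: [3.141, 0.0, -0.075]
contact_force: [-0.8, -0.6, 3.0]
grip_width: 0.103
```

>>> apply_moves(targets=[{"offset": [0,0.13,0.07],"roll": 0},{"offset": [0,0.27,0.15],"roll": 0},{"offset": [0,0.4,0.25],"roll": 0},{"offset": [0,0.52,0.34],"roll": 0},{"offset": [0,0.52,0.34],"roll": 0},{"offset": [0,0.52,0.34],"roll": 0}])

```text
time: 13.25
tool_pos: [546.1, 38.8, 96.1]
orientation: [-3.141, 0.0, -0.073]
contact_force: [1.3, 2.9, -2.7]
grip_width: 0.103
```

Run:
```python
from h import *
im=r.grab_frame("wrist");o=r.get_obs();print(o["tool_pos"],o["grip_width"],o["contact_force"])
a=cv2.resize(r.grab_frame("side")[230:470,160:480],None,fx=1.25,fy=1.25)
cv2.imwrite("pics/s5.png",np.hstack([a,im[150:450,20:420]]))
```

```text
[546.1149462   38.90165208  96.16831848] 0.10347673760201799 [ 0.33443315  3.0305381  -2.35690882]
```

View pics/s5.png

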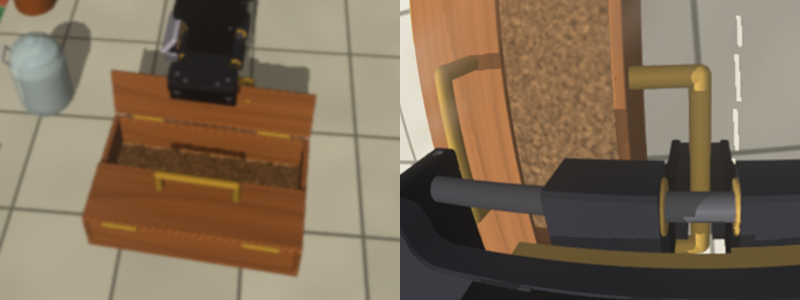

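>>> apply_moves(targets=[{"offset": [0,0,0],"roll": 0},{"offset": [0,0,0],"roll": 0},{"offset": [0,0,0],"roll": 0},{"offset": [0,0,-0.6],"roll": 0},{"offset": [0,0,-1.4],"roll": 0},{"offset": [0,0,-2.3],"roll": 0},{"offset": [0,0,-2.5],"roll": 0}], hand=-0.63)

```text
time: 13.93
tool_pos: [548.0, 38.7, 175.8]
orientation: [3.142, -0.005, -0.073]
contact_force: [1.0, -0.3, -0.7]
grip_width: 0.183
```

>>> apply_moves(targets=[{"offset": [0,-1.2,0],"roll": 0},{"offset": [0,-2.4,0],"roll": 0},{"offset": [0,-3.6,0],"roll": 0},{"offset": [0,-4.66,0],"roll": 0},{"offset": [0,-4.66,0],"roll": 0},{"offset": [0,-4.66,0.8],"roll": 0},{"offset": [0,-4.66,1.8],"roll": 0},{"offset": [0,-4.66,2.87],"roll": 0},{"offset": [0,-4.66,2.87],"roll": 0},{"offset": [0,-4.66,2.87],"roll": 0}], hand=0.0)

```text
time: 14.77
tool_pos: [555.4, 177.4, 84.6]
orientation: [3.14, 0.003, -0.073]
contact_force: [0.3, 0.3, 1.3]
grip_width: 0.498
```

>>> apply_moves(targets=[{"offset": [0,0,0],"roll": 0},{"offset": [0,0,0],"roll": 0},{"offset": [0,0,0],"roll": 0},{"offset": [0,0,0],"roll": 0},{"offset": [0,0,0],"roll": 0},{"offset": [0,0,0],"roll": 0},{"offset": [0,0,0],"roll": 0},{"offset": [0,0,0],"roll": 0}], hand=-1, grip_force=20)

```text
time: 15.43
tool_pos: [556.5, 178.4, 85.6]
orientation: [-3.141, -0.001, -0.073]
contact_force: [1.6, 1.2, -0.6]
grip_width: 0.105
```

Gripped. Swing the left flap open.

>>> apply_moves(targets=[{"offset": [0,-0.27,-0.32],"roll": 0},{"offset": [0,-0.27,-0.32],"roll": 0},{"offset": [0,-0.59,-0.58],"roll": 0},{"offset": [0,-0.59,-0.58],"roll": 0},{"offset": [0,-0.96,-0.77],"roll": 0},{"offset": [0,-0.96,-0.77],"roll": 0},{"offset": [0,-1.36,-0.89],"roll": 0},{"offset": [0,-1.36,-0.89],"roll": 0},{"offset": [0,-1.78,-0.92],"roll": 0},{"offset": [0,-1.78,-0.92],"roll": 0},{"offset": [0,-2.19,-0.87],"roll": 0},{"offset": [0,-2.19,-0.87],"roll": 0},{"offset": [0,-2.59,-0.74],"roll": 0},{"offset": [0,-2.59,-0.74],"roll": 0},{"offset": [0,-2.86,-0.59],"roll": 0},{"offset": [0,-2.86,-0.59],"roll": 0},{"offset": [0,-3.11,-0.4],"roll": 0},{"offset": [0,-3.11,-0.4],"roll": 0},{"offset": [0,-3.11,-0.4],"roll": 0}])

```text
time: 17.02
tool_pos: [563.6, 271.5, 96.9]
orientation: [-3.141, -0.001, -0.073]
contact_force: [5.3, 0.2, 0.9]
grip_width: 0.105
```

>>> apply_moves(targets=[{"offset": [0,0,0],"roll": 0},{"offset": [0,0,0],"roll": 0},{"offset": [0,0,0],"roll": 0},{"offset": [0,0,-0.6],"roll": 0},{"offset": [0,0,-1.4],"roll": 0},{"offset": [0,0,-2.3],"roll": 0},{"offset": [0,0,-3.3],"roll": 0}], hand=-0.63)

```text
time: 17.6
tool_pos: [562.0, 271.0, 196.5]
orientation: [3.141, 0.002, -0.072]
contact_force: [0.3, 0.1, -0.1]
grip_width: 0.186
```

Run:
```python
from h import *
C={c:r.get_calibration(c) for c in("top","side")}
for c in C: r.grab_frame(c)
near={"short":dict(top=(338,222),side=(304,255)),"middle":dict(top=(442,253),side=(350,190))}
for n in near:
    for c in C: print(n,c,[(np.round(q["bbox"]).tolist(),round(q["conf"],2)) for q in r.boxes_of(n+"_kit",c)][:2])
ms=masks(["left_flap_bar"],C,.4);print([m.sum() for m in ms.values()])
print(fit(lambda p:[place(b,554.4,153.3,-.073) for b in flapboxes("left",p[0])],[1.65],[.1],ms,C))
ms=masks(["right_flap_bar"],["side"],.4)
print(fit(lambda p:[place(b,554.4,153.3,-.073) for b in flapboxes("right",p[0])],[1.65],[.1],ms,C))
```

```text
short top [([318.0, 211.0, 44.0, 22.0], 0.71)]
short side []
middle top [([415.0, 234.0, 52.0, 42.0], 0.61)]
middle side [([351.0, 200.0, 16.0, 14.0], 0.72), ([214.0, 386.0, 193.0, 56.0], 0.61)]
[np.int64(3000), np.int64(0)]
(array([1.728125]), np.float64(1.2700392145372148))
(array([1.71875]), np.float64(0.5823598194673631))
```

Run:
```python
from h import *
o=r.get_obs();print(np.round(o["q"],3),o["orientation"],tool([610,-111],160),np.round(r.get_calibration("wrist")["T"][:3,3]-o["tool_pos"],1))
```

```text
[-0.024  0.422 -0.658  1.467  0.26   1.343 -2.342] [ 3.14064392e+00  1.76586766e-03 -7.27706883e-02] [ 2.50314553 12.57875929  1.18068439] [ 82.4  -5.8 165.4]
```

>>> apply_moves(targets=[{"offset": [1.2,3,0],"roll": -1.4},{"offset": [1.2,4.2,0],"roll": -2.8},{"offset": [2.5,5.4,0],"roll": -4.2},{"offset": [2.5,6.6,0],"roll": -5.6},{"offset": [2.5,7.8,0],"roll": -7},{"offset": [2.5,9,0],"roll": -8.4},{"offset": [2.5,10.2,0],"roll": -9.8},{"offset": [2.5,11.4,0],"roll": -11.2},{"offset": [2.5,12.58,0.5],"roll": -12.6},{"offset": [2.5,12.58,1.2],"roll": -14},{"offset": [2.5,12.58,1.2],"roll": -15.4},{"offset": [2.5,12.58,1.2],"roll": -16.8},{"offset": [2.5,12.58,1.2],"roll": -18.2},{"offset": [2.5,12.58,1.2],"roll": -18.83},{"offset": [2.5,12.58,1.2],"roll": -18.83},{"offset": [2.5,12.58,1.2],"roll": -18.83},{"offset": [2.5,12.58,1.2],"roll": -18.83}], hand=-1)

```text
time: 19.47
tool_pos: [610.3, -110.7, 160.1]
orientation: [-3.141, -0.0, 1.568]
contact_force: [-0.3, -0.2, 0.2]
grip_width: 0.004
```

```bash
cat > mw.py <<'E'
from h import *
import sys
n=sys.argv[1];p0=[float(a) for a in sys.argv[2].split(",")];nl=float(sys.argv[3]) if len(sys.argv)>3 else None
k=r.get_calibration("wrist");im=r.grab_frame("wrist");o=r.get_obs();print(o["tool_pos"],o["orientation"],np.round(o["q"],2))
for _ in range(2):
    u=project([[p0[0],p0[1],15]],k,True)[0];near=dict(wrist=u)
    ms=masks([n+"_kit",n+"_kit_lid"],["wrist"],.3,near);print(u,ms["wrist"].sum())
    if ms["wrist"].sum()>500: break
if nl is None:
    b=min((fit(lambda p:kitboxes(n,p),p0[:3]+[l],[8,8,.1,.3],ms,dict(wrist=k)) for l in (.7,1.1,1.5,1.8)),key=lambda t:t[1])
else:
    b=fit(lambda p:kitboxes(n,[*p,nl]),p0[:3],[8,8,.1],ms,dict(wrist=k)); b=([*b[0],nl],b[1])
print(np.round(b[0],3),round(b[1],3),"offset to it (z60):",np.round(tool(b[0][:2],60),3))
for q in kitboxes(n,b[0]): cv2.polylines(im,[cv2.convexHull(np.round(project(q,k,True)).astype(np.int32))],1,(255,255,0),1)
cs,_=cv2.findContours(ms["wrist"].astype(np.uint8),0,2);cv2.drawContours(im,cs,-1,(0,255,0),1)
cv2.imwrite(f"pics/w_{n}_{int(o['time']*10)}.png",im[60:420,80:560]);print(f"pics/w_{n}_{int(o['time']*10)}.png")
E
python3 mw.py short 610,-111,0,1
```

```text
[ 610.37528575 -110.65222349  160.28767804] [-3.14141337e+00  5.17196652e-05  1.56845529e+00] [ 0.71  0.48 -0.8   1.52  0.35  1.29 -0.13]
[318.74830803 233.01652158] 4790
[ 6.10474e+02 -1.09582e+02 -3.70000e-02  9.34000e-01] 0.037 offset to it (z60): [3.500e-02 1.000e-03 3.348e+00]
pics/w_short_195.png
```

>>> apply_moves(targets=[{"offset": [0.035,-0.18,0.8],"roll": 0.42},{"offset": [0.035,-0.18,1.7],"roll": 0.42},{"offset": [0.035,-0.18,2.6],"roll": 0.42},{"offset": [0.035,-0.18,3.1],"roll": 0.42},{"offset": [0.035,-0.18,3.4],"roll": 0.42},{"offset": [0.035,-0.18,3.6],"roll": 0.42},{"offset": [0.035,-0.18,3.75],"roll": 0.42},{"offset": [0.035,-0.18,3.83],"roll": 0.42},{"offset": [0.035,-0.18,3.83],"roll": 0.42},{"offset": [0.035,-0.18,3.83],"roll": 0.42}])

```text
time: 20.45
tool_pos: [605.6, -109.7, 46.4]
orientation: [3.14, 0.0, 1.534]
contact_force: [-0.7, 0.2, 0.8]
grip_width: 0.003
```

Run:
```python
from h import *
C={"side":r.get_calibration("side")};im=r.grab_frame("side")
o=r.get_obs();print(o["tool_pos"],o["contact_force"])
cv2.imwrite("pics/s6.png",cv2.resize(im[180:310,220:380],None,fx=3,fy=3,interpolation=2))
```

```text
[ 605.54726596 -109.67352285   46.43733163] [-0.615587    1.58553906  1.3634377 ]
```

View pics/s6.png

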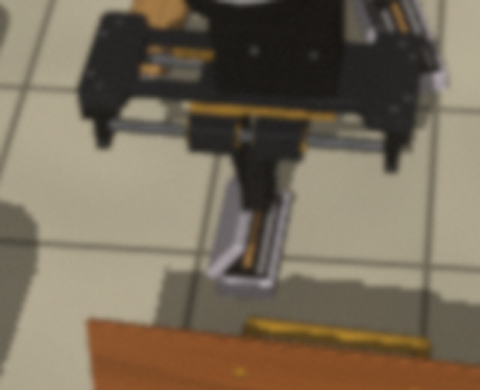

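>>> apply_moves(targets=[{"offset": [0,0,0.15],"roll": 0},{"offset": [0,0,0.3],"roll": 0},{"offset": [0,0,0.4],"roll": 0},{"offset": [0,0,0.4],"roll": 0},{"offset": [0,0,0.4],"roll": 0}])

```text
time: 20.92
tool_pos: [605.6, -109.7, 35.3]
orientation: [3.141, 0.001, 1.534]
contact_force: [-7.7, 0.1, 20.7]
grip_width: 0.01
```

>>> apply_moves(targets=[{"offset": [0,0,0.05],"roll": 0},{"offset": [0,0,0.1],"roll": 0},{"offset": [0,0,0.1],"roll": 0},{"offset": [0,0,0.1],"roll": 0}])

```text
time: 21.25
tool_pos: [607.0, -109.8, 35.0]
orientation: [3.138, 0.002, 1.533]
contact_force: [-13.5, 0.4, 41.6]
grip_width: 0.006
```

>>> apply_moves(targets=[{"offset": [0,0,0.05],"roll": 0},{"offset": [0,0,0.1],"roll": 0},{"offset": [0,0,0.1],"roll": 0},{"offset": [0,0,0.1],"roll": 0}])

```text
time: 21.58
tool_pos: [609.1, -109.8, 34.9]
orientation: [3.133, 0.003, 1.533]
contact_force: [-18.1, 0.1, 62.7]
grip_width: 0.003
```

>>> apply_moves(targets=[{"offset": [0,0,-0.5],"roll": 0},{"offset": [0,0,-1.5],"roll": 0},{"offset": [0,0,-2.8],"roll": 0},{"offset": [0,0,-4.1],"roll": 0},{"offset": [0,0,-4.4],"roll": 0},{"offset": [0,0,-4.4],"roll": 0},{"offset": [0,0,-4.4],"roll": 0}])

```text
time: 22.17
tool_pos: [605.1, -110.0, 159.3]
orientation: [3.141, 0.001, 1.533]
contact_force: [-0.4, 0.4, -0.6]
grip_width: 0.003
```

```bash
sed -i 's/(.7,1.1,1.5,1.8)/(.0,.4,1.1,1.8)/' mw.py; python3 mw.py short 610,-111,0,1
```

```text
[ 604.47179497 -109.93546048  158.2304938 ] [-3.14023102e+00  1.85191582e-04  1.53339562e+00] [ 0.71  0.46 -0.8   1.54  0.34  1.29 -0.17]
[324.66119795 233.78780384] 4247
[ 6.10524e+02 -1.09286e+02 -4.00000e-02  1.80000e-01] 0.041 offset to it (z60): [0.023 0.218 3.257]
pics/w_short_222.png
```

View pics/w_short_222.png

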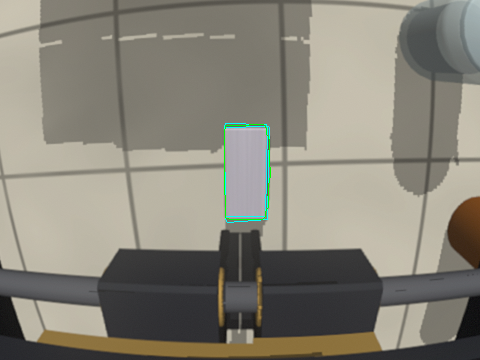

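>>> apply_moves(targets=[{"offset": [0.02,0.2,0.5],"roll": 0},{"offset": [0.02,0.2,1.5],"roll": 0},{"offset": [0.02,0.2,2.5],"roll": 0},{"offset": [0.02,0.2,3.5],"roll": 0},{"offset": [0.02,0.2,4.2],"roll": 0},{"offset": [0.02,0.2,4.5],"roll": 0},{"offset": [0.02,0.2,4.6],"roll": 0},{"offset": [0.02,0.2,4.7],"roll": 0},{"offset": [0.02,0.2,4.7],"roll": 0}], hand=0.5)

```text
time: 23.07
tool_pos: [612.7, -109.1, 18.8]
orientation: [3.139, -0.0, 1.534]
contact_force: [0.1, 0.1, 1.3]
grip_width: 0.606
```

>>> apply_moves(targets=[{"offset": [0,0,0],"roll": 0},{"offset": [0,0,0],"roll": 0},{"offset": [0,0,0],"roll": 0},{"offset": [0,0,0],"roll": 0},{"offset": [0,0,0],"roll": 0},{"offset": [0,0,0],"roll": 0},{"offset": [0,0,0],"roll": 0}], hand=-1, grip_force=35)

```text
time: 23.65
tool_pos: [613.2, -109.1, 21.5]
orientation: [3.137, 0.001, 1.534]
contact_force: [-5.6, 0.4, 26.8]
grip_width: 0.317
```

Run:
```python
from h import *
o=r.get_obs();print(o["tool_pos"],o["grip_width"],o["contact_force"])
im=r.grab_frame("wrist")[150:450,120:520];s=cv2.resize(r.grab_frame("side")[190:310,230:390],(400,300))
cv2.imwrite("pics/g1.png",np.hstack([s,im]))
```

```text
[ 613.20870106 -109.12494188   21.45439009] 0.316680539272222 [-5.63672267  0.3991971  26.76100369]
```

View pics/g1.png

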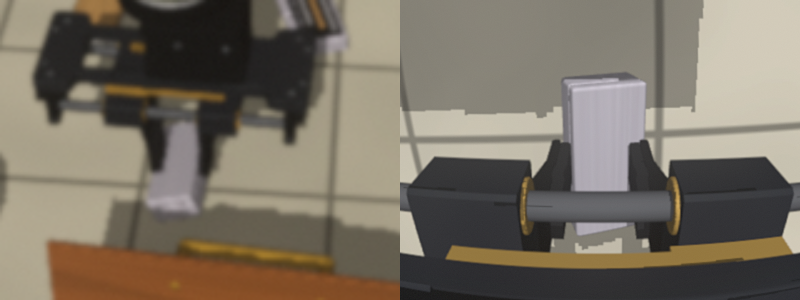

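>>> apply_moves(targets=[{"offset": [0,0,0],"roll": 0},{"offset": [0,0,0],"roll": 0},{"offset": [0,0,0],"roll": 0},{"offset": [0,0,0],"roll": 0},{"offset": [0,0,0],"roll": 0},{"offset": [0,0,0],"roll": 0},{"offset": [0,0,0],"roll": 0},{"offset": [0,0,0],"roll": 0},{"offset": [0,0,0],"roll": 0},{"offset": [0,0,0],"roll": 0}], hand=0.7)

```text
time: 24.58
tool_pos: [610.6, -109.3, 18.1]
orientation: [-3.141, -0.0, 1.534]
contact_force: [-0.1, -0.1, 1.2]
grip_width: 0.841
```

>>> apply_moves(targets=[{"offset": [0,0,-0.5],"roll": 0},{"offset": [0,0,-1.5],"roll": 0},{"offset": [0,0,-2.5],"roll": 0},{"offset": [0,0,-3.5],"roll": 0},{"offset": [0,0,-4.5],"roll": 0},{"offset": [0,0,-4.7],"roll": 0},{"offset": [0,0,-4.7],"roll": 0}])

```text
time: 25.17
tool_pos: [612.5, -109.2, 163.2]
orientation: [3.137, 0.001, 1.534]
contact_force: [-0.1, 0.0, -0.4]
grip_width: 0.851
```

```bash
python3 mw.py short 610,-111,0,0.1
```

```text
[ 611.46822516 -109.30688153  160.92212519] [3.13961596e+00 7.18220955e-04 1.53363852e+00] [ 0.7   0.48 -0.8   1.52  0.35  1.29 -0.17]
[315.45425901 233.74470069] 4093
[ 6.10659e+02 -1.09850e+02 -3.40000e-02 -1.22000e-01] 0.034 offset to it (z60): [-0.014  0.016  3.286]
pics/w_short_252.png
```

>>> apply_moves(targets=[{"offset": [0,0,1],"roll": 0},{"offset": [0,0,2],"roll": 0},{"offset": [0,0,3],"roll": 0},{"offset": [0,0,4],"roll": 0},{"offset": [0,0,4.6],"roll": 0},{"offset": [0,0,4.8],"roll": 0},{"offset": [0,0,4.88],"roll": 0},{"offset": [0,0,4.88],"roll": 0},{"offset": [0,0,4.88],"roll": 0}])

```text
time: 26.07
tool_pos: [611.8, -109.2, 14.3]
orientation: [3.14, 0.0, 1.534]
contact_force: [0.0, -0.1, 0.7]
grip_width: 0.85
```

>>> apply_moves(targets=[{"offset": [0,0,0.07],"roll": 0},{"offset": [0,0,0.14],"roll": 0},{"offset": [0,0,0.14],"roll": 0}])

```text
time: 26.32
tool_pos: [611.2, -109.5, 9.2]
orientation: [3.141, 0.0, 1.533]
contact_force: [-0.3, -0.6, 0.2]
grip_width: 0.851
```

>>> apply_moves(targets=[{"offset": [0,0,0],"roll": 0},{"offset": [0,0,0],"roll": 0},{"offset": [0,0,0],"roll": 0},{"offset": [0,0,0],"roll": 0},{"offset": [0,0,0],"roll": 0},{"offset": [0,0,0],"roll": 0},{"offset": [0,0,0],"roll": 0},{"offset": [0,0,0],"roll": 0},{"offset": [0,0,0],"roll": 0}], hand=-1, grip_force=20)

```text
time: 27.07
tool_pos: [610.9, -109.3, 8.9]
orientation: [-3.141, 0.0, 1.534]
contact_force: [-1.6, -0.9, 0.0]
grip_width: 0.412
```

>>> apply_moves(targets=[{"offset": [0,0,0],"roll": 0},{"offset": [0,0,0],"roll": 0},{"offset": [0,0,0.08],"roll": 0},{"offset": [0,0,0.15],"roll": 0},{"offset": [0,0,0.15],"roll": 0},{"offset": [0,0,0.15],"roll": 0}], hand=0.2)

```text
time: 27.57
tool_pos: [610.9, -109.3, 4.2]
orientation: [-3.141, -0.0, 1.534]
contact_force: [-0.3, 0.9, 0.0]
grip_width: 0.598
```

>>> apply_moves(targets=[{"offset": [0,0,0],"roll": 0},{"offset": [0,0,0],"roll": 0},{"offset": [0,0,0],"roll": 0},{"offset": [0,0,0],"roll": 0},{"offset": [0,0,0],"roll": 0},{"offset": [0,0,0],"roll": 0},{"offset": [0,0,0],"roll": 0}], hand=-1, grip_force=40)

```text
time: 28.15
tool_pos: [611.1, -109.3, 4.5]
orientation: [3.141, 0.0, 1.534]
contact_force: [1.3, -0.1, -0.4]
grip_width: 0.406
```

>>> apply_moves(targets=[{"offset": [0,0,-0.2],"roll": 0},{"offset": [0,0,-0.5],"roll": 0},{"offset": [0,0,-1.0],"roll": 0},{"offset": [0,0,-1.0],"roll": 0},{"offset": [0,0,-1.0],"roll": 0}])

```text
time: 28.57
tool_pos: [612.1, -109.5, 36.1]
orientation: [3.139, 0.001, 1.533]
contact_force: [-0.3, -0.4, -1.2]
grip_width: 0.408
```

Run:
```python
from h import *
o=r.get_obs();print(o["tool_pos"],o["grip_width"],o["contact_force"])
im=r.grab_frame("wrist")[150:450,120:520];s=cv2.resize(r.grab_frame("side")[190:310,230:390],(400,300))
cv2.imwrite("pics/g2.png",np.hstack([s,im]))
print("case offs (tool units at z170), slot x=+50:",tool(place(np.array([[50,0,0.]]),554.4,153.3,-.073)[0,:2],170),o["orientation"])
```

```text
[ 612.05982164 -109.46742863   36.09942142] 0.4077422157137989 [-0.32583349 -0.43844789 -1.1741322 ]
case offs (tool units at z170), slot x=+50: [ 8.62160283 -0.54543479 -4.51947637] [3.13892999e+00 6.52185653e-04 1.53344129e+00]
```

View pics/g2.png

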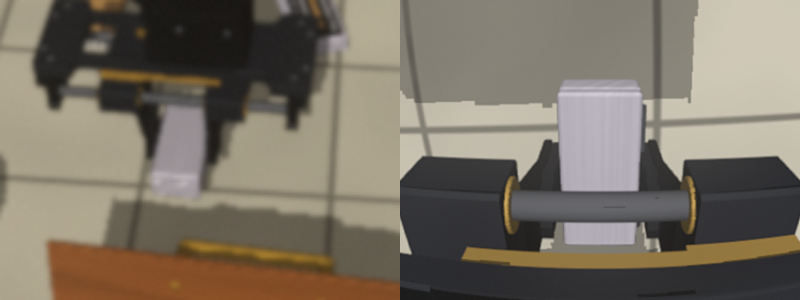

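>>> apply_moves(targets=[{"offset": [0,0,-1.3],"roll": 0},{"offset": [0,0,-2.6],"roll": 0},{"offset": [0,-0.1,-3.9],"roll": 0.1},{"offset": [0.6,-0.3,-4.55],"roll": 0.41},{"offset": [1.7,-0.545,-4.55],"roll": 0.41},{"offset": [2.8,-0.545,-4.55],"roll": 0.41},{"offset": [3.9,-0.545,-4.55],"roll": 0.41},{"offset": [5.0,-0.545,-4.55],"roll": 0.41},{"offset": [6.1,-0.545,-4.55],"roll": 0.41},{"offset": [7.2,-0.545,-4.55],"roll": 0.41},{"offset": [8.2,-0.545,-4.55],"roll": 0.41},{"offset": [8.62,-0.545,-4.55],"roll": 0.41},{"offset": [8.62,-0.545,-4.55],"roll": 0.41},{"offset": [8.62,-0.545,-4.55],"roll": 0.41},{"offset": [8.62,-0.545,-4.55],"roll": 0.41},{"offset": [8.62,-0.545,-4.55],"roll": 0.41}])

```text
time: 30.0
tool_pos: [604.7, 147.7, 170.7]
orientation: [-3.141, 0.001, 1.495]
contact_force: [-0.4, -0.5, -1.0]
grip_width: 0.412
```

```bash
python3 - <<'E'
from h import *
o=r.get_obs();print(o["tool_pos"],o["orientation"],o["grip_width"],o["contact_force"]);print(tool(place(np.array([[50,0,0.]]),554.4,153.3,-.073)[0,:2],13))
E
python3 mw.py short 603,149,-.073,0 0,100 2>/dev/null | head -3
```

```text
[604.69164868 147.69454458 170.6509718 ] [-3.14145877e+00  1.04774934e-03  1.49539595e+00] 0.41163230650568483 [-0.42289532 -0.46102704 -0.98059685]
[ 0.0695436  -0.01833492  5.25496492]
```

>>> apply_moves(targets=[{"offset": [0.1,0,1],"roll": 0},{"offset": [0.1,0,2],"roll": 0},{"offset": [0.1,0,3],"roll": 0},{"offset": [0.1,0,4],"roll": 0},{"offset": [0.1,0,4.6],"roll": 0},{"offset": [0.1,0,5.0],"roll": 0},{"offset": [0.1,0,5.15],"roll": 0},{"offset": [0.1,0,5.25],"roll": 0},{"offset": [0.1,0,5.25],"roll": 0},{"offset": [0.1,0,5.25],"roll": 0}])

```text
time: 30.83
tool_pos: [605.4, 152.8, 14.7]
orientation: [3.14, -0.0, 1.497]
contact_force: [0.4, -0.5, -0.3]
grip_width: 0.409
```

>>> apply_moves(targets=[{"offset": [0,0,0.05],"roll": 0},{"offset": [0,0,0.05],"roll": 0},{"offset": [0,0,0.05],"roll": 0}])

```text
time: 31.08
tool_pos: [604.9, 152.8, 12.5]
orientation: [3.141, -0.0, 1.498]
contact_force: [0.2, 0.1, -1.4]
grip_width: 0.412
```

>>> apply_moves(targets=[{"offset": [0,0,0],"roll": 0},{"offset": [0,0,0],"roll": 0},{"offset": [0,0,0],"roll": 0},{"offset": [0,0,0],"roll": 0},{"offset": [0,0,-0.5],"roll": 0},{"offset": [0,0,-1.5],"roll": 0},{"offset": [0,0,-2.5],"roll": 0},{"offset": [0,0,-3.7],"roll": 0},{"offset": [0,0,-5.0],"roll": 0},{"offset": [0,0,-5.6],"roll": 0},{"offset": [0,0,-5.6],"roll": 0}], hand=0.2)

```text
time: 32.0
tool_pos: [606.5, 154.1, 186.5]
orientation: [3.134, -0.002, 1.498]
contact_force: [0.9, 0.6, 0.6]
grip_width: 0.601
```

Run:
```python
from h import *
C={c:r.get_calibration(c) for c in("top","side")};k=r.get_calibration("wrist");r.grab_frame("wrist")
R=r.regions_of("short_kit","wrist")+r.regions_of("short_kit_lid","wrist");print([(q["bbox"],round(q["conf"],2)) for q in R])
c=np.array(project([[604,152,20]],k,True)[0]);ms=masks(["short_kit","short_kit_lid"],["wrist"],.3,dict(wrist=c))
if ms["wrist"].sum()>500: print(fit(lambda p:kitboxes("short",[*p,0,7]),[604,152,-.073],[5,5,.1],ms,dict(wrist=k)))
n="middle";near=dict(top=(442,253),side=(350,190))
for c in C:r.grab_frame(c)
print([(q["bbox"],round(q["conf"],2)) for q in r.boxes_of("middle_kit","top")+r.boxes_of("middle_kit","side")])
print(tool([526,-314],170),r.get_obs()["orientation"],r.get_obs()["tool_pos"])
```

```text
[([297.4, 182.5, 49.1, 92.4], 0.79), ([295.6, 185.2, 41.5, 87.7], 0.77)]
(array([ 6.05393033e+02,  1.52134886e+02, -6.78354339e-02]), np.float64(0.052002013462762675))
[([415.1, 232.9, 51.5, 42.5], 0.57), ([333.0, 168.0, 39.2, 41.8], 0.68), ([334.9, 136.8, 31.5, 41.8], 0.25)]
[-15.70295219  -1.46881183   0.31246202] [-3.14038299e+00  2.75439670e-04  1.49803496e+00] [604.2060366  152.64045945 179.19079394]
```

>>> apply_moves(targets=[{"offset": [-1.3,0,0],"roll": 0},{"offset": [-2.6,0,0],"roll": 0},{"offset": [-3.9,-0.2,0],"roll": 0},{"offset": [-5.2,-0.5,0],"roll": 0},{"offset": [-6.5,-0.8,0],"roll": -1},{"offset": [-7.8,-1.1,0],"roll": -2},{"offset": [-9.1,-1.3,0],"roll": -3},{"offset": [-10.4,-1.47,0],"roll": -4},{"offset": [-11.7,-1.47,0],"roll": -4.38},{"offset": [-13,-1.47,0],"roll": -4.38},{"offset": [-14.3,-1.47,0.2],"roll": -4.38},{"offset": [-15.7,-1.47,0.35],"roll": -4.38},{"offset": [-15.7,-1.47,0.35],"roll": -4.38},{"offset": [-15.7,-1.47,0.35],"roll": -4.38},{"offset": [-15.7,-1.47,0.35],"roll": -4.38},{"offset": [-15.7,-1.47,0.35],"roll": -4.38}], hand=-1)

```text
time: 33.78
tool_pos: [526.9, -312.0, 169.6]
orientation: [3.141, -0.0, 1.882]
contact_force: [-0.0, 0.3, 0.2]
grip_width: 0.002
```

```bash
python3 mw.py middle 526,-314,.31,1.8; python3 -c "
from h import *
print(r.get_obs()['tool_pos'])"
```

```text
[ 526.87351815 -311.99519268  169.7372978 ] [ 3.14115211e+00 -6.36417441e-05  1.88261358e+00] [ 1.06  0.45 -0.79  1.53  0.32  1.3   0.55]
[317.23621536 231.54384116] 7519
[ 5.26163e+02 -3.10944e+02  3.07000e-01  1.87300e+00] 0.02 offset to it (z60): [ 0.056 -0.004  3.66 ]
pics/w_middle_338.png
[ 526.745001   -312.46469     169.80617221]
```

>>> apply_moves(targets=[{"offset": [0.05,1.1,0.3],"roll": 0},{"offset": [0.05,2.17,1.2],"roll": 0},{"offset": [0.05,2.17,2.3],"roll": 0},{"offset": [0.05,2.17,3.4],"roll": 0},{"offset": [0.05,2.17,4.25],"roll": 0},{"offset": [0.05,2.17,4.25],"roll": 0},{"offset": [0.05,2.17,4.25],"roll": 0}])

```text
time: 34.52
tool_pos: [587.4, -291.7, 41.6]
orientation: [-3.14, -0.002, 1.881]
contact_force: [-0.2, -0.6, 0.5]
grip_width: 0.006
```

>>> apply_moves(targets=[{"offset": [0,-0.2,0],"roll": 0},{"offset": [0,-0.4,0],"roll": 0},{"offset": [0,-0.6,0],"roll": 0},{"offset": [0,-0.8,0],"roll": 0},{"offset": [0,-1.0,0],"roll": 0},{"offset": [0,-1.2,0],"roll": 0},{"offset": [0,-1.4,0],"roll": 0},{"offset": [0,-1.6,0],"roll": 0},{"offset": [0,-1.8,0],"roll": 0},{"offset": [0,-2.0,0],"roll": 0},{"offset": [0,-2.2,0],"roll": 0},{"offset": [0,-2.4,0],"roll": 0},{"offset": [0,-2.4,0],"roll": 0}])

```text
time: 35.6
tool_pos: [517.8, -315.4, 41.8]
orientation: [-3.141, 0.0, 1.879]
contact_force: [-0.2, -1.7, -0.5]
grip_width: 0.007
```

```bash
sed -i 's/(.0,.4,1.1,1.8)/(.0,.5,1.0,1.8)/' mw.py; python3 mw.py middle 525,-311,.307,.5
```

```text
[ 518.51808975 -315.03131129   41.92381918] [-3.14114440e+00  2.15023712e-04  1.87921524e+00] [ 1.04  0.57 -0.74  1.67  0.42  1.08  0.48]
[333.28459806 282.78235554] 8370
[ 5.30293e+02 -3.08547e+02  3.85000e-01 -2.85000e-01] 0.367 offset to it (z60): [ 0.076  0.406 -0.598]
pics/w_middle_356.png
```

>>> apply_moves(targets=[{"offset": [0,0.1,0.1],"roll": 0},{"offset": [0,0.1,0.2],"roll": 0},{"offset": [0,0.1,0.2],"roll": 0},{"offset": [0,0.1,0.2],"roll": 0}])

```text
time: 36.08
tool_pos: [522.2, -313.2, 35.5]
orientation: [-3.142, -0.001, 1.881]
contact_force: [0.4, 0.1, -0.1]
grip_width: 0.007
```

>>> apply_moves(targets=[{"offset": [0,0,0.1],"roll": 0},{"offset": [0,0,0.2],"roll": 0},{"offset": [0,0,0.2],"roll": 0},{"offset": [0,0,0.2],"roll": 0}])

```text
time: 36.42
tool_pos: [521.9, -313.5, 29.7]
orientation: [-3.141, -0.0, 1.88]
contact_force: [-0.1, -0.2, 0.2]
grip_width: 0.006
```

>>> apply_moves(targets=[{"offset": [0,0,0.1],"roll": 0},{"offset": [0,0,0.15],"roll": 0},{"offset": [0,0,0.15],"roll": 0}])

```text
time: 36.67
tool_pos: [521.8, -313.5, 25.0]
orientation: [-3.141, -0.0, 1.88]
contact_force: [-0.4, 1.2, 0.1]
grip_width: 0.003
```

>>> apply_moves(targets=[{"offset": [0,0,0.07],"roll": 0},{"offset": [0,0,0.1],"roll": 0},{"offset": [0,0,0.1],"roll": 0}])

```text
time: 36.92
tool_pos: [522.0, -313.5, 22.2]
orientation: [-3.141, -0.0, 1.88]
contact_force: [0.4, 0.2, -0.2]
grip_width: 0.005
```

>>> apply_moves(targets=[{"offset": [0,0,-1],"roll": 0},{"offset": [0,0,-2.2],"roll": 0},{"offset": [0,0,-3.5],"roll": 0},{"offset": [0,0,-4.9],"roll": 0},{"offset": [0,0,-4.9],"roll": 0},{"offset": [0,0,-4.9],"roll": 0},{"offset": [0,0,-4.9],"roll": 0}])

```text
time: 37.5
tool_pos: [521.9, -313.7, 169.2]
orientation: [-3.141, 0.0, 1.88]
contact_force: [-0.8, 0.3, -0.5]
grip_width: 0.006
```

```bash
python3 mw.py middle 525,-311,.307,.5
```

```text
[ 521.46448618 -313.44645147  168.36581354] [-3.14043983e+00 -8.40199149e-04  1.88008305e+00] [ 1.08  0.44 -0.8   1.54  0.33  1.3   0.55]
[323.23947947 228.03641165] 5084
[ 5.25442e+02 -3.09978e+02  3.09000e-01  2.56000e-01] 0.045 offset to it (z60): [0.058 0.169 3.599]
pics/w_middle_375.png
```

>>> apply_moves(targets=[{"offset": [0.05,0,1.2],"roll": 0},{"offset": [0.05,0,2.4],"roll": 0},{"offset": [0.05,0,3.6],"roll": 0},{"offset": [0.05,0,4.5],"roll": 0},{"offset": [0.05,0,4.8],"roll": 0},{"offset": [0.05,0,4.9],"roll": 0},{"offset": [0.05,0,4.95],"roll": 0},{"offset": [0.05,0,4.95],"roll": 0},{"offset": [0.05,0,4.95],"roll": 0}])

```text
time: 38.4
tool_pos: [521.6, -311.8, 21.5]
orientation: [-3.141, -0.0, 1.88]
contact_force: [-1.1, 1.4, 2.2]
grip_width: 0.007
```

>>> apply_moves(targets=[{"offset": [0,0,0.03],"roll": 0},{"offset": [0,0,0.06],"roll": 0},{"offset": [0,0,0.06],"roll": 0}])

```text
time: 38.65
tool_pos: [521.7, -312.0, 21.1]
orientation: [-3.141, 0.0, 1.88]
contact_force: [-9.6, 3.4, 19.7]
grip_width: 0.007
```

>>> apply_moves(targets=[{"offset": [0,0,-1],"roll": 0},{"offset": [0,0,-2.2],"roll": 0},{"offset": [0,0,-3.5],"roll": 0},{"offset": [0,0,-4.9],"roll": 0},{"offset": [0,0,-4.9],"roll": 0},{"offset": [0,0,-4.9],"roll": 0},{"offset": [0,0,-4.9],"roll": 0}], hand=0.7)

```text
time: 39.23
tool_pos: [521.5, -312.3, 166.0]
orientation: [-3.142, 0.0, 1.88]
contact_force: [-0.1, -0.3, -0.8]
grip_width: 0.445
```

```bash
python3 mw.py middle 525,-311,.307,.2; python3 -c "
from h import *
print(r.get_obs()['tool_pos'],tool([525.6,-310.4],3))"
```

```text
[ 521.07963057 -312.07435571  165.15555808] [-3.14065013e+00 -9.08187186e-04  1.87998351e+00] [ 1.08  0.44 -0.8   1.55  0.33  1.29  0.55]
[323.11944615 230.48625559] 5066
[ 5.27445e+02 -3.10486e+02  3.08000e-01  2.21000e-01] 0.053 offset to it (z60): [-0.027  0.225  3.49 ]
pics/w_middle_392.png
[ 520.94788545 -311.90381372  164.69974982] [-0.00891523  0.17011694  5.38976349]
```

View to confirm the lid state.

Run:
```python
from h import *
k=r.get_calibration("wrist");im=r.grab_frame("wrist");b=im.copy()
for q in kitboxes("middle",[526.5,-310.5,.308,0]): cv2.polylines(b,[cv2.convexHull(np.round(project(q,k,True)).astype(np.int32))],1,(255,255,0),1)
f=lambda i:cv2.resize(i[150:300,240:400],None,fx=2.5,fy=2.5,interpolation=2)
cv2.imwrite("pics/m1.png",np.hstack([f(im),f(b)]))
```

```text
(no output)
```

View pics/m1.png

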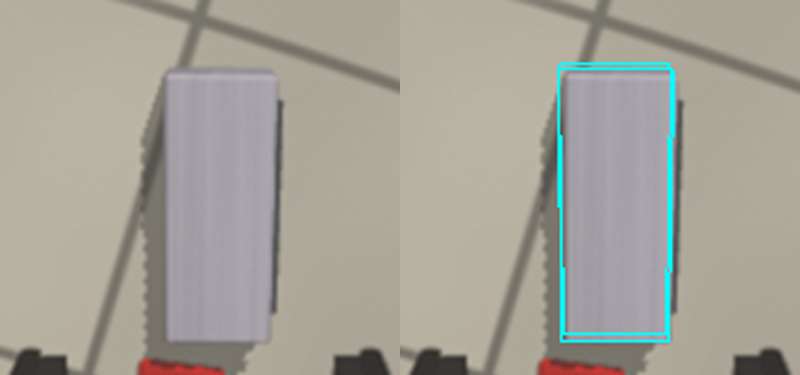

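>>> apply_moves(targets=[{"offset": [0,0.2,0],"roll": 0},{"offset": [0,0.2,0],"roll": 0},{"offset": [0,0.2,0],"roll": 0},{"offset": [0,0.2,0],"roll": 0},{"offset": [0,0.2,0],"roll": 0},{"offset": [0,0.2,1],"roll": 0},{"offset": [0,0.2,2.2],"roll": 0},{"offset": [0,0.2,3.4],"roll": 0},{"offset": [0,0.2,4.4],"roll": 0},{"offset": [0,0.2,5.0],"roll": 0},{"offset": [0,0.2,5.2],"roll": 0},{"offset": [0,0.2,5.2],"roll": 0},{"offset": [0,0.2,5.2],"roll": 0}])

```text
time: 40.52
tool_pos: [528.0, -310.5, 11.2]
orientation: [3.141, 0.001, 1.88]
contact_force: [0.3, 0.1, -0.4]
grip_width: 0.854
```

>>> apply_moves(targets=[{"offset": [0,0,0.1],"roll": 0},{"offset": [0,0,0.17],"roll": 0},{"offset": [0,0,0.17],"roll": 0}])

```text
time: 40.77
tool_pos: [527.6, -310.6, 5.7]
orientation: [3.141, 0.001, 1.88]
contact_force: [0.5, -0.1, -0.4]
grip_width: 0.846
```

>>> apply_moves(targets=[{"offset": [0,0,0],"roll": 0},{"offset": [0,0,0],"roll": 0},{"offset": [0,0,0],"roll": 0},{"offset": [0,0,0],"roll": 0},{"offset": [0,0,0],"roll": 0},{"offset": [0,0,0],"roll": 0},{"offset": [0,0,0],"roll": 0},{"offset": [0,0,0],"roll": 0},{"offset": [0,0,0],"roll": 0},{"offset": [0,0,0],"roll": 0}], hand=-1, grip_force=40)

```text
time: 41.6
tool_pos: [527.3, -310.3, 5.1]
orientation: [3.142, 0.0, 1.88]
contact_force: [-0.4, 1.2, 0.2]
grip_width: 0.431
```

>>> apply_moves(targets=[{"offset": [0,0,-0.2],"roll": 0},{"offset": [0,0,-0.5],"roll": 0},{"offset": [0,0,-1.0],"roll": 0},{"offset": [0,0,-1.0],"roll": 0},{"offset": [0,0,-1.0],"roll": 0}])

```text
time: 42.02
tool_pos: [528.2, -310.8, 36.7]
orientation: [3.14, 0.002, 1.88]
contact_force: [0.0, -0.2, -1.4]
grip_width: 0.434
```

Run:
```python
from h import *
o=r.get_obs();print(o["tool_pos"],o["orientation"],o["grip_width"],o["contact_force"])
print(tool(place(np.array([[-50,0,0.]]),555,154,-.071)[0,:2],172))
```

```text
[ 528.19866989 -310.80526211   36.67378834] [3.13998570e+00 2.19365013e-03 1.87986670e+00] 0.43373841938245167 [ 0.00550599 -0.22743057 -1.40051303]
[15.09601249  4.02332236 -4.53754057]
```

>>> apply_moves(targets=[{"offset": [0,0,-1.3],"roll": 0},{"offset": [0,0,-2.6],"roll": 0},{"offset": [0.5,0.1,-3.8],"roll": 0},{"offset": [1.6,0.4,-4.55],"roll": 0.5},{"offset": [2.8,0.7,-4.55],"roll": 1.3},{"offset": [4.0,1.05,-4.55],"roll": 2.1},{"offset": [5.2,1.4,-4.55],"roll": 2.9},{"offset": [6.4,1.7,-4.55],"roll": 3.7},{"offset": [7.6,2.0,-4.55],"roll": 4.37},{"offset": [8.8,2.35,-4.55],"roll": 4.37},{"offset": [10.0,2.65,-4.55],"roll": 4.37},{"offset": [11.2,3.0,-4.55],"roll": 4.37},{"offset": [12.4,3.3,-4.55],"roll": 4.37},{"offset": [13.6,3.6,-4.55],"roll": 4.37},{"offset": [14.6,3.9,-4.55],"roll": 4.37},{"offset": [15.1,4.02,-4.55],"roll": 4.37},{"offset": [15.1,4.02,-4.55],"roll": 4.37},{"offset": [15.1,4.02,-4.55],"roll": 4.37},{"offset": [15.1,4.02,-4.55],"roll": 4.37}])

```text
time: 43.6
tool_pos: [504.5, 156.7, 171.2]
orientation: [-3.141, 0.001, 1.498]
contact_force: [0.2, -0.5, -1.1]
grip_width: 0.435
```

Run:
```python
from h import *
o=r.get_obs();print(o["tool_pos"],o["orientation"],o["grip_width"],o["contact_force"])
print(tool(place(np.array([[-50,0,0.]]),555,154,-.071)[0,:2],14))
```

```text
[504.47081316 156.66132637 171.24312206] [-3.14139724e+00  8.65908203e-04  1.49764433e+00] 0.43503507250213325 [ 0.15832574 -0.50076907 -1.14196497]
[0.03557881 0.0206467  5.24140462]
```

>>> apply_moves(targets=[{"offset": [0.03,0,1],"roll": 0},{"offset": [0.03,0,2],"roll": 0},{"offset": [0.03,0,3],"roll": 0},{"offset": [0.03,0,4],"roll": 0},{"offset": [0.03,0,4.6],"roll": 0},{"offset": [0.03,0,5.0],"roll": 0},{"offset": [0.03,0,5.15],"roll": 0},{"offset": [0.03,0,5.27],"roll": 0},{"offset": [0.03,0,5.27],"roll": 0},{"offset": [0.03,0,5.27],"roll": 0},{"offset": [0.03,0,5.27],"roll": 0}])

```text
time: 44.52
tool_pos: [505.2, 158.9, 14.5]
orientation: [3.14, -0.0, 1.498]
contact_force: [-0.4, -0.0, -1.8]
grip_width: 0.434
```

>>> apply_moves(targets=[{"offset": [0,0,0],"roll": 0},{"offset": [0,0,0],"roll": 0},{"offset": [0,0,0],"roll": 0},{"offset": [0,0,0],"roll": 0},{"offset": [0,0,-0.5],"roll": 0},{"offset": [0,0,-1.5],"roll": 0},{"offset": [0,0,-2.5],"roll": 0},{"offset": [0,0,-3.7],"roll": 0},{"offset": [0,0,-5.0],"roll": 0},{"offset": [0,0,-5.6],"roll": 0},{"offset": [0,0,-5.6],"roll": 0},{"offset": [0,0,-5.6],"roll": 0}], hand=0.25)

```text
time: 45.52
tool_pos: [504.8, 159.0, 183.1]
orientation: [3.139, 0.0, 1.499]
contact_force: [0.2, -0.1, -0.9]
grip_width: 0.627
```

Run:
```python
from h import *
o=r.get_obs();print(o["tool_pos"],o["q"][6])
cv2.imwrite("pics/in.png",np.hstack([r.grab_frame("wrist")[100:340,160:480],cv2.resize(r.grab_frame("top")[120:360,100:420],(320,240))]))
rb=place(np.array([[0,-75-39.5,0.]]),554.4,153.3,-.073)[0];print(rb,tool(rb[:2],190))
```

```text
[504.83387682 159.03480957 183.05321402] -0.6554641213507667
[546.04892176  39.10494979   0.        ] [-3.86925053  1.68928054 -0.30209621]
```

View pics/in.png

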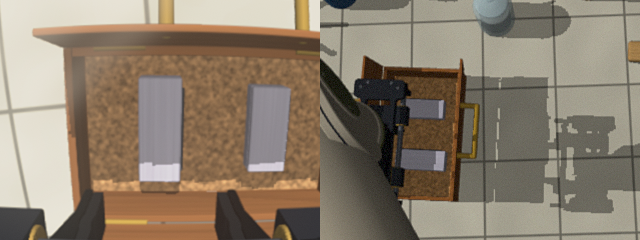

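>>> apply_moves(targets=[{"offset": [-0.6,0.3,-0.3],"roll": 1.4},{"offset": [-1.3,0.6,-0.3],"roll": 2.8},{"offset": [-2.0,0.9,-0.3],"roll": 4.2},{"offset": [-2.7,1.2,-0.3],"roll": 5.6},{"offset": [-3.3,1.5,-0.3],"roll": 7},{"offset": [-3.87,1.69,-0.3],"roll": 8.4},{"offset": [-3.87,1.69,-0.3],"roll": 9.8},{"offset": [-3.87,1.69,-0.3],"roll": 11.2},{"offset": [-3.87,1.69,-0.3],"roll": 12.6},{"offset": [-3.87,1.69,-0.3],"roll": 14},{"offset": [-3.87,1.69,-0.3],"roll": 15.4},{"offset": [-3.87,1.69,-0.3],"roll": 16.8},{"offset": [-3.87,1.69,-0.3],"roll": 18},{"offset": [-3.87,1.69,-0.3],"roll": 18},{"offset": [-3.87,1.69,-0.3],"roll": 18},{"offset": [-3.87,1.69,-0.3],"roll": 18},{"offset": [-3.87,1.69,-0.3],"roll": 18}], hand=-0.56)

```text
time: 47.03
tool_pos: [546.4, 39.4, 190.1]
orientation: [-3.142, 0.001, -0.069]
contact_force: [-0.4, 0.3, 0.9]
grip_width: 0.221
```

Run:
```python
from h import *
o=r.get_obs();print(o["tool_pos"],o["orientation"],o["q"][6],o["grip_width"]);print(tool([546.1,37.9],96))
k=r.get_calibration("wrist");im=r.grab_frame("wrist")
y=cv2.inRange(cv2.cvtColor(im,cv2.COLOR_BGR2HSV),(15,120,90),(35,255,255));y[290:]=0
n,l,s,c=cv2.connectedComponentsWithStats(y)
for i in range(1,n):
    if s[i,4]>300: print(s[i],np.round(c[i]),np.round(pix2world([c[i]],k,107,True),1))
print(project([[546,39,107],[590,36,107]],k,True))
```

```text
[546.37232536  39.36918031 190.05192715] [-3.14155986e+00  7.07435941e-04 -6.93895926e-02] -1.9266303125476358 0.22066512721035303
[-0.00344234  0.049587    3.13506583]
[ 276  187   51  103 1688] [313. 225.] [[568.8  42.8 107. ]]
[[320.92739146 255.73962694]
 [320.84175813 193.63269218]]
```

>>> apply_moves(targets=[{"offset": [0,0.02,1],"roll": 0},{"offset": [0,0.02,1.8],"roll": 0},{"offset": [0,0.02,2.3],"roll": 0},{"offset": [0,0.02,2.7],"roll": 0},{"offset": [0,0.02,3.1],"roll": 0},{"offset": [0,0.02,3.1],"roll": 0},{"offset": [0,0.02,3.1],"roll": 0}])

```text
time: 47.67
tool_pos: [546.6, 38.8, 97.5]
orientation: [-3.141, 0.0, -0.072]
contact_force: [-0.1, 0.1, 0.2]
grip_width: 0.222
```

>>> apply_moves(targets=[{"offset": [0,0,0],"roll": 0},{"offset": [0,0,0],"roll": 0},{"offset": [0,0,0],"roll": 0},{"offset": [0,0,0],"roll": 0},{"offset": [0,0,0],"roll": 0}], hand=-1, grip_force=20)

```text
time: 48.08
tool_pos: [547.2, 38.6, 98.2]
orientation: [3.141, -0.002, -0.072]
contact_force: [1.7, -1.0, 2.6]
grip_width: 0.11
```

>>> apply_moves(targets=[{"offset": [0,-0.25,-0.19],"roll": 0},{"offset": [0,-0.25,-0.19],"roll": 0},{"offset": [0,-0.52,-0.34],"roll": 0},{"offset": [0,-0.52,-0.34],"roll": 0},{"offset": [0,-0.92,-0.47],"roll": 0},{"offset": [0,-0.92,-0.47],"roll": 0},{"offset": [0,-1.33,-0.52],"roll": 0},{"offset": [0,-1.33,-0.52],"roll": 0},{"offset": [0,-1.75,-0.49],"roll": 0},{"offset": [0,-1.75,-0.49],"roll": 0},{"offset": [0,-2.15,-0.37],"roll": 0},{"offset": [0,-2.15,-0.37],"roll": 0},{"offset": [0,-2.52,-0.18],"roll": 0},{"offset": [0,-2.52,-0.18],"roll": 0},{"offset": [0,-2.84,0.08],"roll": 0},{"offset": [0,-2.84,0.08],"roll": 0},{"offset": [0,-3.05,0.32],"roll": 0},{"offset": [0,-3.11,0.4],"roll": 0},{"offset": [0,-3.11,0.4],"roll": 0},{"offset": [0,-3.11,0.4],"roll": 0}])

```text
time: 49.75
tool_pos: [553.6, 131.8, 85.1]
orientation: [-3.141, -0.001, -0.072]
contact_force: [5.3, -1.3, 0.3]
grip_width: 0.107
```

>>> apply_moves(targets=[{"offset": [0,0,0.05],"roll": 0},{"offset": [0,0,0.1],"roll": 0},{"offset": [0,0,0.1],"roll": 0},{"offset": [0,0,0.1],"roll": 0}])

```text
time: 50.08
tool_pos: [553.8, 132.1, 84.2]
orientation: [-3.142, -0.002, -0.072]
contact_force: [-2.6, -2.9, 18.4]
grip_width: 0.107
```

>>> apply_moves(targets=[{"offset": [0,0,-0.1],"roll": 0},{"offset": [0,0,-0.1],"roll": 0},{"offset": [0,0,-0.1],"roll": 0},{"offset": [0,0,-1],"roll": 0},{"offset": [0,0,-2.2],"roll": 0},{"offset": [0,-0.5,-3.4],"roll": 0},{"offset": [0,-1.6,-3.55],"roll": 0},{"offset": [0,-2.8,-3.55],"roll": 0},{"offset": [0,-4.0,-3.55],"roll": 0},{"offset": [0,-4.67,-3.55],"roll": 0},{"offset": [0,-4.67,-3.55],"roll": 0},{"offset": [0,-4.67,-3.55],"roll": 0},{"offset": [0,-4.67,-3.55],"roll": 0}], hand=-0.56)

```text
time: 51.17
tool_pos: [563.1, 270.7, 188.1]
orientation: [3.141, 0.001, -0.072]
contact_force: [0.7, -0.3, -0.4]
grip_width: 0.218
```

Run:
```python
from h import *
o=r.get_obs();print(o["tool_pos"],o["orientation"],o["q"][6],o["grip_width"]);print(tool([563.6,271.5],97))
k=r.get_calibration("wrist");im=r.grab_frame("wrist")
y=cv2.inRange(cv2.cvtColor(im,cv2.COLOR_BGR2HSV),(15,120,90),(35,255,255));y[290:]=0
n,l,s,c=cv2.connectedComponentsWithStats(y)
for i in range(1,n):
    if s[i,4]>300: print(s[i],np.round(c[i]))
print(project([[563,271.5,107],[607,268,107]],k,True))
```

```text
[563.14735053 270.70404686 188.12972436] [ 3.14050955e+00  1.20968504e-03 -7.24220558e-02] -2.3783966718752847 0.21846888990672028
[ 0.01680356 -0.03084407  3.03760775]
[ 469  183   41  107 1372] [496. 235.]
[ 313  187   51  103 1575] [326. 224.]
[[319.1360491  256.36761442]
 [319.51535596 193.76651639]]
```

>>> apply_moves(targets=[{"offset": [0,-0.02,1],"roll": 0},{"offset": [0,-0.02,1.8],"roll": 0},{"offset": [0,-0.02,2.3],"roll": 0},{"offset": [0,-0.02,2.7],"roll": 0},{"offset": [0,-0.02,3.04],"roll": 0},{"offset": [0,-0.02,3.04],"roll": 0},{"offset": [0,-0.02,3.04],"roll": 0}])

```text
time: 51.8
tool_pos: [563.6, 271.8, 98.0]
orientation: [3.142, -0.0, -0.073]
contact_force: [0.4, -0.2, 0.6]
grip_width: 0.221
```

>>> apply_moves(targets=[{"offset": [0,0,0],"roll": 0},{"offset": [0,0,0],"roll": 0},{"offset": [0,0,0],"roll": 0},{"offset": [0,0,0],"roll": 0},{"offset": [0,0,0],"roll": 0}], hand=-1, grip_force=20)

```text
time: 52.22
tool_pos: [563.9, 272.3, 98.4]
orientation: [-3.141, -0.001, -0.072]
contact_force: [1.2, -0.5, 1.8]
grip_width: 0.106
```

>>> apply_moves(targets=[{"offset": [0,0.25,-0.19],"roll": 0},{"offset": [0,0.25,-0.19],"roll": 0},{"offset": [0,0.52,-0.34],"roll": 0},{"offset": [0,0.52,-0.34],"roll": 0},{"offset": [0,0.92,-0.47],"roll": 0},{"offset": [0,0.92,-0.47],"roll": 0},{"offset": [0,1.33,-0.52],"roll": 0},{"offset": [0,1.33,-0.52],"roll": 0},{"offset": [0,1.75,-0.49],"roll": 0},{"offset": [0,1.75,-0.49],"roll": 0},{"offset": [0,2.15,-0.37],"roll": 0},{"offset": [0,2.15,-0.37],"roll": 0},{"offset": [0,2.52,-0.18],"roll": 0},{"offset": [0,2.52,-0.18],"roll": 0},{"offset": [0,2.84,0.08],"roll": 0},{"offset": [0,2.84,0.08],"roll": 0},{"offset": [0,3.05,0.32],"roll": 0},{"offset": [0,3.11,0.4],"roll": 0},{"offset": [0,3.11,0.4],"roll": 0},{"offset": [0,3.11,0.4],"roll": 0}])

```text
time: 53.88
tool_pos: [556.5, 179.2, 85.7]
orientation: [3.141, 0.001, -0.072]
contact_force: [-1.5, -1.4, 1.1]
grip_width: 0.108
```

>>> apply_moves(targets=[{"offset": [0,0,0.05],"roll": 0},{"offset": [0,0,0.1],"roll": 0},{"offset": [0,0,0.1],"roll": 0},{"offset": [0,0,0.1],"roll": 0}])

```text
time: 54.22
tool_pos: [556.6, 178.0, 83.4]
orientation: [3.139, 0.0, -0.073]
contact_force: [-6.0, -6.2, 9.9]
grip_width: 0.106
```

>>> apply_moves(targets=[{"offset": [0,0,0.07],"roll": 0},{"offset": [0,0,0.07],"roll": 0},{"offset": [0,0,0.07],"roll": 0}])

```text
time: 54.47
tool_pos: [557.0, 178.0, 82.7]
orientation: [3.139, -0.001, -0.073]
contact_force: [-7.9, -9.0, 21.8]
grip_width: 0.103
```

>>> apply_moves(targets=[{"offset": [0,0,-0.15],"roll": 0},{"offset": [0,0,-0.15],"roll": 0},{"offset": [0,0,-0.15],"roll": 0},{"offset": [0,0,-1],"roll": 0},{"offset": [0,0,-2.2],"roll": 0},{"offset": [0,0,-3.4],"roll": 0},{"offset": [-1,0,-4.2],"roll": 0},{"offset": [-2,1,-4.2],"roll": 0},{"offset": [-2,2.2,-4.2],"roll": 0},{"offset": [-2,3.4,-4.2],"roll": 0},{"offset": [-2,4.6,-4.2],"roll": 0},{"offset": [-2,5.8,-4.2],"roll": 0},{"offset": [-2,7,-4.2],"roll": 0},{"offset": [-2,8.2,-4.2],"roll": 0},{"offset": [-2,9.4,-4.2],"roll": 0},{"offset": [-2,10,-4.2],"roll": 0},{"offset": [-2,10,-4.2],"roll": 0},{"offset": [-2,10,-4.2],"roll": 0}], hand=-0.56)

```text
time: 55.97
tool_pos: [475.1, -116.4, 206.2]
orientation: [-3.141, 0.0, -0.074]
contact_force: [0.2, 0.1, 0.1]
grip_width: 0.219
```

Run:
```python
from h import *
C={c:r.get_calibration(c) for c in("top","side")}
f=r.grab_frame("side");t=r.grab_frame("top")
cv2.imwrite("pics/end.png",np.hstack([cv2.resize(f,(400,300)),cv2.resize(f[310:460,215:415],(400,300),interpolation=2)]))
for s in("left","right"):
    ms=masks([s+"_flap_bar"],["side"],.4);print(s,fit(lambda p:[place(b,554.4,153.3,-.073) for b in flapboxes(s,p[0])],[.1],[.1],ms,C))
old=cv2.imread("pics/top0.png");print("top diff over case",(cv2.absdiff(t,old).max(2)[180:325,145:250]>50).sum())
for n in("nail_brush","hair_pick","jar","tin_small"): print(n,[(np.round(b["bbox"]).tolist(),round(b["conf"],2)) for b in r.boxes_of(n,"top")][:1])
o=r.get_obs();print(o["time"],o["tool_pos"])
```

```text
left (array([0.04375]), np.float64(0.052689349469503655))
right (array([0.05078125]), np.float64(0.02438214116617099))
top diff over case 71
nail_brush [([409.0, 161.0, 45.0, 24.0], 0.82)]
hair_pick [([474.0, 233.0, 81.0, 33.0], 0.57)]
jar [([252.0, 99.0, 42.0, 56.0], 0.69)]
tin_small [([471.0, 329.0, 39.0, 34.0], 0.72)]
56.3667 [ 475.35807563 -115.1701124   206.68757098]
```

View pics/end.png

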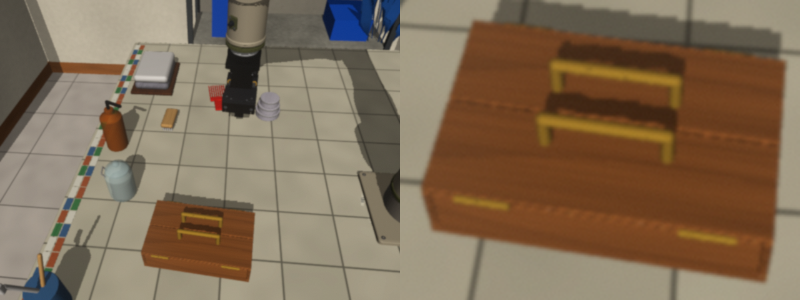

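Run:
```python
from h import *
for c,(a,b,d,e) in dict(side=(315,400,235,410),top=(185,318,150,250)).items():
    o=cv2.imread(f"pics/{c}0.png");n=r.grab_frame(c)
    for nm,(q,w,x,y) in dict(case=(a,b,d,e)).items():
        f=lambda i:cv2.inRange(cv2.cvtColor(i,cv2.COLOR_BGR2HSV),(18,130,80),(35,255,255))[q:w,x:y].astype(np.float32)
        A,B=f(o),f(n);print(c,(A>0).sum(),(B>0).sum(),((A>0)!=(B>0)).sum(),cv2.phaseCorrelate(A,B))
r.job_done()
```

```text
side 1126 1079 449 ((0.17358472931924496, 0.2928220212940502), 0.6363317021028495)
top 521 551 198 ((0.13767679634765528, 0.35436284601476586), 0.693354790299027)
the job is handed in; nothing more can be done
```

The job is done and handed in at about 57 s of the 210 s allowed. Only two kits were on the sill, the short and the middle one; the long kit was never detected and does not appear in any picture.

**What I did:** I swung both flaps open to about 1.7 rad by their pull bars. I folded each lid shut with the closed fingers, then lifted the kits in one at a time and laid them flat on the case floor. Then I swung both flaps closed.

**Last checks:**
- **Kits:** before closing, the wrist picture showed both kits flat in the case with their lids shut. They have not been seen since the flaps closed.
- **Flaps:** each met a firm stop when pressed shut, at about 18 N and 22 N. The brass bars were back within half a pixel of where they started.
- **Other things:** the brush, hair pick, jar and tin stack were all found close to their starting places.

**What disagreed:**
- **Flap angle:** a silhouette fit read 0.04 to 0.05 rad for flaps that the force and the bar positions say are closed. I put that down to bias in the fit.
- **Lid angle:** the middle kit's lid fitted at about 0.2 rad just before I lifted it, although it looked shut in the picture. The short kit's lid gave similarly unsteady readings.
- **Fingertips:** most contacts suggested they end near the TCP rather than 19 mm ahead of it. My first grip on a bar and on a kit therefore missed.
- **Force:** pressing the short kit's lid gave a wrist force of 63 N, through the fingertips and within the 120 N limit.

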